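# Count a filter dish under the hand-held contamination monitor

### The job

Put the filter dish on the counting stage between its two pins and its sliding stop, then push the sliding stop up against the dish so that the dish sits snugly centred against the pins. Then take the contamination monitor by its handle, carry it over the glassware without knocking anything, and hold it level over the dish with its window centred on it, its long side along the long side of the stage plate, about one centimetre above the dish's rim and touching neither dish nor stage (a touch would contaminate the window). Finish while still holding it there: the count runs as long as it is held.

Things in the scene. Friction and masses are not known exactly. Their poses are not given: they have to be found in the camera images.
- dish_center (a point): centre, half-way up, of the round clear filter dish (a shallow petri dish with a white filter disc, about 61 mm over its top rim, 56 mm across where it is gripped and where the stops meet it, 12 mm high, 18 g); it lies flat on the table at the start. z up
- stage_seat (a point): point on top of the stage plate where the dish's centre belongs (scribed rings show it), 10 mm above the table. Axes: x along the plate's long side, from the sliding stop (robot's side) towards the two pins; y across; z up. The two steel pins (8 mm across, 6 mm high) stand at x = +23, y = +-22 mm; they stop the dish's far side
- stage: the counting stage, fixed: a low aluminium plate, its top 10 mm above the table, turned a little; origin on the table under stage_seat, same axes. It reaches from x = -117 to +55 mm and y = -46 to +46 mm. The guide rails of the sliding stop (9 mm above the plate) lie at x = -105 to -55, |y| = 13 to 21 mm
- slide_tab (a point): grip point of the sliding stop's upright black tab: 16 mm along x, 14 mm across y; the tab's foot is 8 mm, this point 24 mm and its top 34 mm above the plate. It slides along the stage's x; fully back it is 90 mm on the -x side of the seat. The stop's flat rubber front face, 30 mm wide and 6 mm high, meets the dish
- stage_slide (a joint): travel of the sliding stop in m: 0 is fully back, it grows as it is pushed towards the pins (+x of the stage) and is about 0.012 when it presses a dish that sits against both pins; it stays where it is left, friction about 1.5 N
- monitor_grip (a point): middle of the handle of the hand-held contamination monitor: a black bar along the monitor's x, 20 mm wide (y), 20 mm high, 72 mm of it free, 33 mm of room below it. The monitor is a grey box 110 mm long (x), 64 mm wide (y), 92 mm high to the handle's top, 97 mm to its display at the -x end; about 0.3 kg, balanced here. This point is 82 mm above its feet
- monitor_window (a point): centre of the round window (52 mm across) in the monitor's underside, facing down: 80 mm straight below monitor_grip, 2 mm above the soles of its four small feet. x along the monitor's long side, z up
- beaker: glass beaker, 90 mm wide, 124 mm high, standing between monitor and stage; origin under its centre; leave it alone
- tube_a: sample tube with blue cap, 36 mm wide, 118 mm high, standing between monitor and stage; origin under its centre; leave it alone
- tube_b: a second such sample tube; origin under its centre; leave it alone
- ph_meter: small pocket meter, 35 x 60 x 34 mm high, lying behind; origin under its centre; leave it alone
- tower_a: filter tower of clear cylinders, part of the room and fixed: 112 mm wide, 364 mm high, standing to the right behind the dish; origin under its centre; keep the gripper clear of it when the dish is taken and carried off. A second such tower stands farther back to the right
Mind the look-alikes: they are no part of the job. Leave any green look-alike of the part that bears monitor_grip alone.

How it is judged:
By the outcome, as a careful person would: the job done as asked, in the order asked, and still so for the second after the job is handed in, while the arm keeps its last pose, push and grip.
It also fails if it takes over 67 s, if anything falls off the work surface, if the arm or the gripper's body presses on something with over 40 N, if the wrist force passes 120 N, or if a joint passes its speed limit or range.

### The arm

A 6-joint arm with a two-finger parallel gripper is mounted at the origin on a cart in front of the work surface, level with it; the furniture and walls round the work are solid. World frame = base frame: x ahead of the robot, y to its left, z up, the work surface at z = 0. Lengths are in mm, angles in rad, forces in N, time in s.
With the tool pointing down it reaches from about 350 to 975 mm from the base axis. Payload 7.1 kg.
Tool frame: the origin (TCP) lies at the very end of the fingers, on their centre line; the grasp point (between the pads) lies 19 mm behind it; z points along the fingers, x is the direction in which the jaws open and shut, and the axes are right-handed (so a half turn about z gives the same grasp; the last joint's range is limited). The gripper opens to 88 mm and grips with 3 to 60 N. Pads are 20 mm wide; open, the fingers measure 115 mm over their backs; the gripper's body (75 mm by 178 mm) begins 61 mm behind the grasp point.
Start: joints at [-1.149, 0.423, 1.63, -0, 1.089, -0.019], TCP at [266.679, -565.232, 222.675] pointing down, gripper open.
Joint ranges: [-3, 3], [-0.9, 2.11], [0.09, 2.58], [-1.31, 4.45], [0.11, 2.69], [-2.54, 2.54]. Speed limits (rad/s): [2.39, 2.39, 3.01, 3.14, 3.14, 3.14].

### API

Orientations are given as a rotation vector (axis times angle).
In Python, from workcell import * gives the robot as it stands.
- The arm moves only by the tool arm_command, never from a script. Its argument "increments" is a list of rows, each a list of 2 entries, a list of its own where there are three numbers: the shift along the tool's x, y, z in cm, then the turn about the tool's z in degrees. In form: [[[dx, dy, dz], turn], ...]. A call has 1 to 20 rows; each row shifts and turns the pose as measured when the row begins, along the tool's axes as they then stand; what a row does not reach is not made up. A row lasts 1/10 s, in which the tool goes at most 50 mm and 8.59 degrees, less where a joint would pass 70% of its speed; a pose out of reach is approached as far as the arm can. A call is refused whole if a number of a shift passes 5 or a number of a turn 8.59, either way. A call with a gripper value outside its range is refused whole. "gripper" is the opening, from 0 (shut) to 1 (fully open), set as the call begins (left out, the last holds). The fingers move at their own pace and stop on an object; the grip force is fixed at half the most. Time passes only in rows, so rows that do not move let the fingers close. It gives the time, the measured TCP pose, the force and the opening at its end, in the units of the state.
- get_obs(): the state, without advancing time (a new reading comes with each control period).
- get_image(name): name is "scene" or "top"; returns the picture (480x640x3 uint8, red, green, blue); there is no depth.
- camera_params(name): a dict with "K" (3x3 intrinsics, pixels), "rvec" (rotation vector, rad) and "tvec" (3), from world to camera coordinates, as OpenCV has them. Camera axes: x right, y down, z forward; pixel columns grow to the right and rows downward; lengths in mm; the calibration is good to about 2 mm. A picture is of the moment at which its call begins. camera_params takes no time and is no camera call.
- close_job(): hands the job in, once; it reports no verdict.
The state is a dict: "t": time; "qpos": joint angles; "qvel": joint speeds; "joint_torque": joint torques, N m; "ee_pos": TCP position; "orientation": TCP orientation; "ft_force": force on the tool from outside, world axes, zero at the start; "moment": the same for the moment, N m; "width": finger opening in mm.
Only numpy, scipy, OpenCV 4.12 (cv2) and the standard library are available. Lean on these libraries where they do the work, as an engineer would, in place of code of your own. Each camera call takes 0.05 s, during which the arm holds its last target.

## Working session

There is one attempt and no reset: what is moved stays moved. The work goes in short steps, Python scripts to look and compute and a tool call to move; the robot and the scene stay as the last step left them, time stands still between calls to the robot, and variables do not carry over. Pictures are saved under pics/ and viewed, and the job is handed in when it is done.

Besides the shell and the picture viewer there is one more tool, called in YAML: its name, and indented under it one key for each argument. arm_command: Moves the arm, as the interface text tells. Its arguments: {"type":"object","properties":{"increments":{"type":"array","items":{"type":"array"}},"gripper":{"type":"number"}},"required":["increments"]}

```bash
mkdir -p pics; ls
python3 - <<'E'
from workcell import *
import cv2
print(get_obs())
for n in("scene","top"):
    im=get_image(n); cv2.imwrite(f"pics/{n}0.png",im[:,:,::-1]); print(n,camera_params(n))
E
```

```text
pics
{'t': 0.0, 'qpos': array([-1.14900925e+00,  4.23801603e-01,  1.63067146e+00, -1.95825045e-05,
        1.08857417e+00, -1.89925172e-02]), 'qvel': array([-0.00087757,  0.00036599, -0.00088982,  0.00046516,  0.00066635,
        0.00091149]), 'joint_torque': array([ 2.45577894e-04, -5.44630086e+01, -2.73660940e+01,  6.44019339e-02,
        2.28225742e-02, -1.12411969e-04]), 'ee_pos': array([ 266.45567937, -564.76140496,  221.93346584]), 'orientation': array([-2.65268127e+00,  1.68164655e+00,  1.92071632e-03]), 'ft_force': array([0.33091387, 0.28058076, 0.27126618]), 'moment': array([ 0.0354009 ,  0.05932989, -0.00515546]), 'width': 87.91216023276348}
scene {'K': array([[486.31664901,   0.        , 314.33545201],
       [  0.        , 486.31664901, 243.65886181],
       [  0.        ,   0.        ,   1.        ]]), 'rvec': array([ 0.80041846, -2.23173718,  1.42811164]), 'tvec': array([478.22250051, 213.98934467, 831.6305095 ])}
top {'K': array([[499.8294584 ,   0.        , 308.94319654],
       [  0.        , 499.8294584 , 238.79499729],
       [  0.        ,   0.        ,   1.        ]]), 'rvec': array([ 2.14252204, -2.1401444 ,  0.19561171]), 'tvec': array([  44.83593195,  572.02618089, 1221.44276454])}
```

View pics/scene0.png

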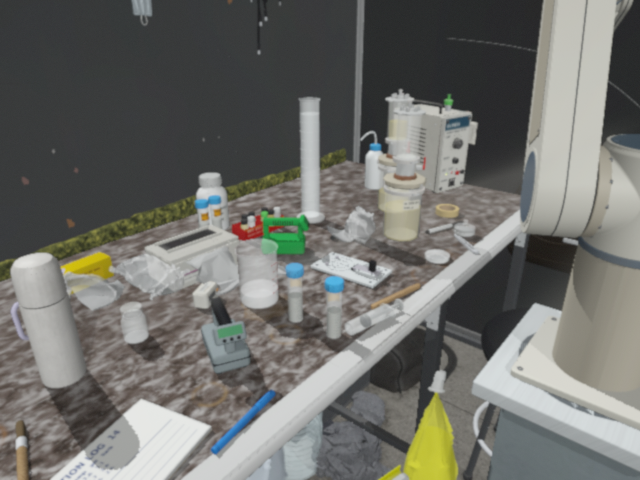

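View pics/top0.png

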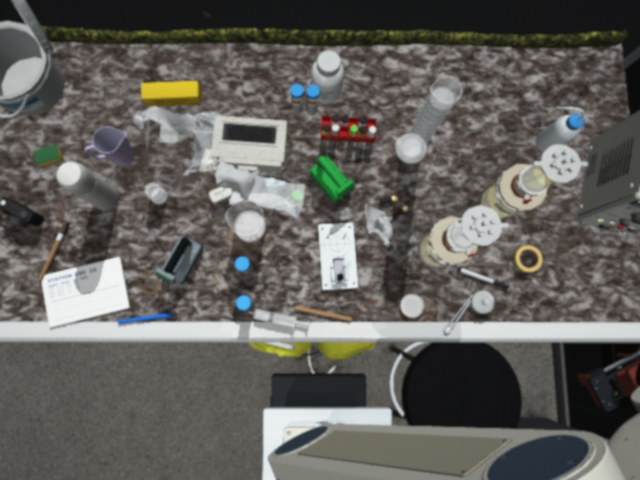

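```bash
cat > h.py <<'E'
import numpy as np, cv2
from workcell import *
def cam(n):
    c=camera_params(n); R=cv2.Rodrigues(c["rvec"])[0]; return c["K"],R,np.asarray(c["tvec"]).ravel()
def ray(n,u,v,z):
    K,R,t=cam(n); C=-R.T@t; d=R.T@np.linalg.inv(K)@np.array([u,v,1.]); s=(z-C[2])/d[2]; return (C+s*d)
def proj(n,P):
    K,R,t=cam(n); p=(R@np.atleast_2d(P).T).T+t; p=p@K.T; return p[:,:2]/p[:,2:]
E
python3 - <<'E'
from h import *
a=cv2.imread("pics/top0.png"); b=cv2.imread("pics/scene0.png")
def crop(im,x,y,w,h,s,f): cv2.imwrite(f,cv2.resize(im[y:y+h,x:x+w],None,fx=s,fy=s,interpolation=cv2.INTER_CUBIC))
crop(a,300,200,200,125,4,"pics/c1.png"); crop(a,140,190,140,130,5,"pics/c2.png")
crop(b,300,190,200,150,4,"pics/c3.png"); crop(b,180,230,180,150,4,"pics/c4.png")
for n,u,v in(("top",412,306),("scene",437,257),("top",483,302),("scene",465,230),("top",338,256),("scene",352,268)):print(n,ray(n,u,v,10).round(0))
E
```

```text
top [ 404. -219.   10.]
scene [ 399. -208.   10.]
top [ 414. -403.   10.]
scene [ 417. -413.   10.]
top [533. -31.  10.]
scene [528. -27.  10.]
```

View pics/c1.png

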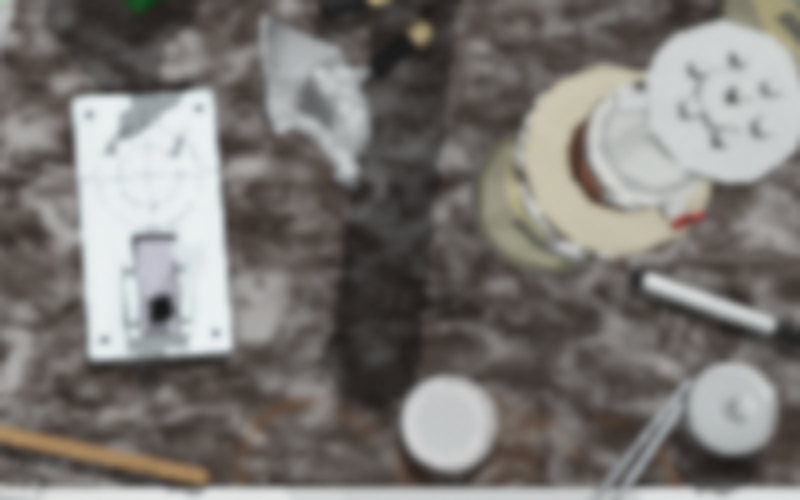

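View pics/c2.png

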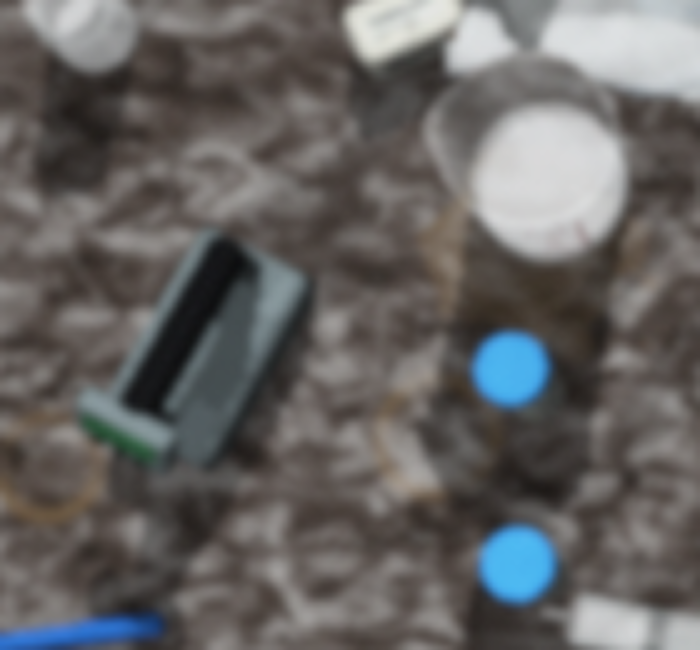

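View pics/c3.png

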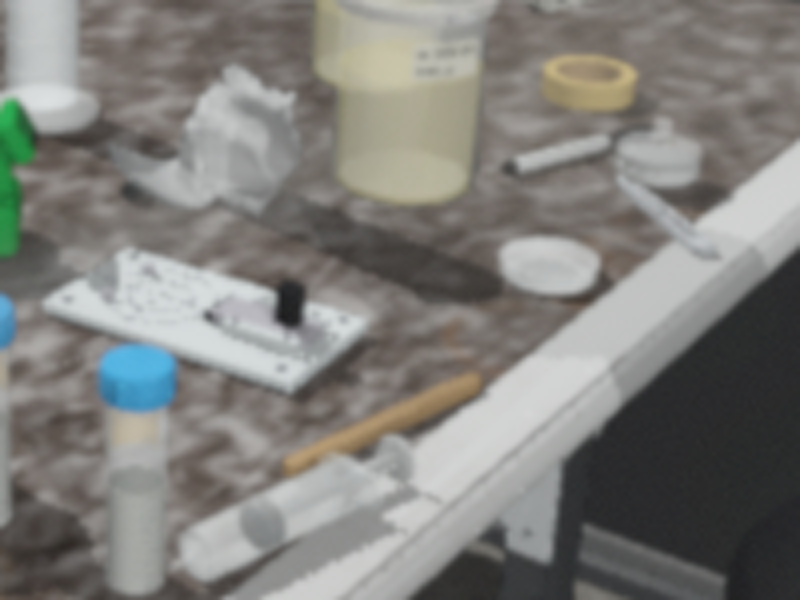

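View pics/c4.png

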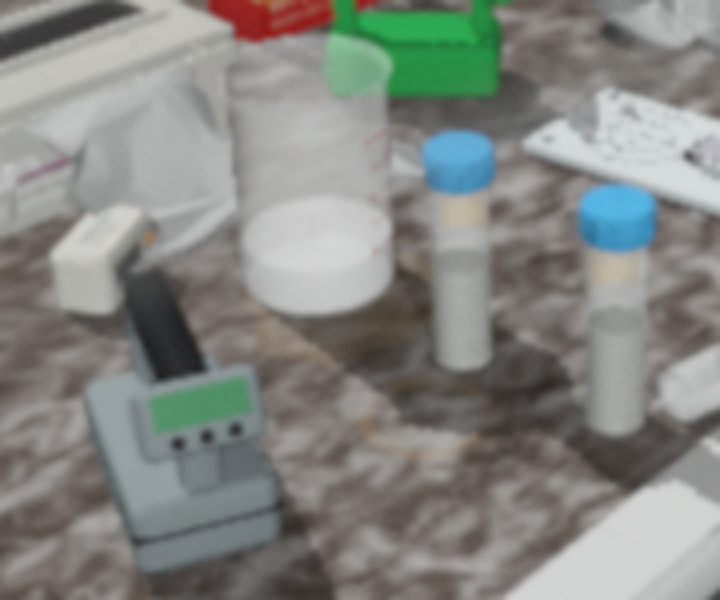

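Run:
```python
from h import *
im=cv2.imread("pics/top0.png"); hsv=cv2.cvtColor(im,cv2.COLOR_BGR2HSV)
g=cv2.cvtColor(im,cv2.COLOR_BGR2GRAY)
def comp(m,u,v,r=45):
    m=m.astype(np.uint8); mm=np.zeros_like(m); mm[v-r:v+r,u-r:u+r]=m[v-r:v+r,u-r:u+r]
    mm=cv2.morphologyEx(mm,cv2.MORPH_OPEN,np.ones((2,2)))
    cs=cv2.findContours(mm,cv2.RETR_EXTERNAL,cv2.CHAIN_APPROX_NONE)[0]; return max(cs,key=cv2.contourArea)
# dish
for th in(140,150,165):
    c=comp((g>th)&(hsv[...,1]<60),412,305,17); (x,y),(a,b),_=cv2.fitEllipse(c); print("dish",th,x,y,a,b,ray("top",x,y,12).round(1), a/0.41)
# stage
for th in(150,170,185):
    c=comp((g>th),338,256,45); r=cv2.minAreaRect(c); bp=cv2.boxPoints(r); W=np.array([ray("top",u,v,10) for u,v in bp])[:,:2]
    print("stage",th,r,W.round(1).tolist(),[np.linalg.norm(W[i]-W[i-1]).round(1) for i in range(4)],W.mean(0))
# caps
for v in(264,302):
    c=comp((hsv[...,0]>90)&(hsv[...,0]<115)&(hsv[...,1]>120),243,v,14);(x,y),(a,b),_=cv2.fitEllipse(c);print("tube",ray("top",x,y,118).round(1))
# handle
for th in(45,55,65):
  c=comp((g<th),178,257,20); r=cv2.minAreaRect(c); print("handle",th,r,ray("top",*r[0],92).round(1)); bp=cv2.boxPoints(r);print([ray("top",u,v,92)[:2].round(1).tolist() for u,v in bp])
# tab
for th in(40,60,80):
  c=comp((g<th),340,276,10); M=cv2.moments(c); print("tab",th,cv2.contourArea(c),cv2.minAreaRect(c),ray("top",*cv2.minAreaRect(c)[0],44).round(1))
s=cv2.imread("pics/scene0.png");gs=cv2.cvtColor(s,cv2.COLOR_BGR2GRAY)
c=comp(gs<45,372,266,14);M=cv2.moments(c);x,y=M['m10']/M['m00'],M['m01']/M['m00'];print("tab scene",x,y,cv2.boundingRect(c),ray("scene",x,y,31))
c=comp(gs<50,221,312,20);r=cv2.minAreaRect(c);print("handle scene",r)
```

```text
dish 140 412.9068603515625 306.1838684082031 22.47216033935547 22.656110763549805 [ 403.6 -221.3   12. ] 54.810147169159684
dish 150 412.7184143066406 306.236083984375 22.00381088256836 22.29180145263672 [ 403.5 -220.8   12. ] 53.66783142089844
dish 165 412.5723571777344 306.32501220703125 21.353939056396484 21.480674743652344 [ 403.2 -220.4   12. ] 52.082778186332895
stage 150 ((334.66827392578125, 257.07342529296875), (66.47702026367188, 44.79655075073242), 84.95755004882812) [[612.5, 43.6], [623.4, -73.9], [449.5, -86.4], [439.3, 28.6]] [np.float64(173.9), np.float64(118.0), np.float64(174.4), np.float64(115.5)] [531.20377722 -22.01886615]
stage 170 ((338.08587646484375, 256.5731506347656), (65.67020416259766, 36.603057861328125), 85.42607879638672) [[614.3, 23.1], [622.4, -73.0], [450.5, -83.9], [442.9, 10.2]] [np.float64(171.9), np.float64(96.5), np.float64(172.3), np.float64(94.4)] [532.5085888  -30.91141029]
stage 185 ((338.609130859375, 256.52789306640625), (65.26229858398438, 35.6235237121582), 85.91438293457031) [[614.4, 19.7], [621.5, -73.9], [450.6, -83.3], [444.0, 8.3]] 
[... 467 characters left out ...]
5 363.2  92. ]
[[488.8, 398.1], [568.6, 349.2], [554.5, 327.9], [475.1, 377.0]]
handle 65 ((179.05880737304688, 256.23529052734375), (10.975909233093262, 39.444671630859375), 30.963756561279297) [520.8 361.1  92. ]
[[486.5, 395.3], [569.4, 349.9], [555.5, 326.5], [472.9, 372.1]]
tab 40 4.0 ((341.0, 278.0), (2.0, 2.0), 90.0) [472.8 -35.2  44. ]
tab 60 11.0 ((340.5, 278.0), (4.0, 3.0), 90.0) [472.8 -33.9  44. ]
tab 80 16.5 ((341.0, 277.5), (5.0, 4.0), 90.0) [474.  -35.2  44. ]
tab scene 372.8060606060606 266.7151515151515 (371, 263, 5, 9) [471.5557537  -29.35123963  31.        ]
handle scene ((222.58621215820312, 315.96551513671875), (18.569534301757812, 11.513111114501953), 68.19859313964844)
```

Run:
```python
from h import *
im=cv2.imread("pics/top0.png"); g=cv2.cvtColor(im,cv2.COLOR_BGR2GRAY).astype(np.float32)
hs=cv2.cvtColor(im,cv2.COLOR_BGR2HSV)
# stage: subpixel edges on predicted rectangle at z=10, iterated
sx,sy,th=563.5,-30.3,np.radians(3.6)
def bil(p): return cv2.remap(g,np.float32([[p[0]]]),np.float32([[p[1]]]),cv2.INTER_LINEAR)[0,0]
for it in range(3):
    R=np.array([[np.cos(th),-np.sin(th)],[np.sin(th),np.cos(th)]])
    res={}
    for name,pts,nrm in (("+x",[(55,y) for y in range(-38,39,4)],(1,0)),("-x",[(-117,y) for y in range(-38,39,4)],(-1,0)),("+y",[(x,46) for x in range(-105,46,6)],(0,1)),("-y",[(x,-46) for x in range(-105,46,6)],(0,-1))):
        P=[]
        for p in pts:
            d=np.arange(-8,8.1,.5); W=[R@(np.array(p)+k*np.array(nrm))+[sx,sy] for k in d]
            px=proj("top",[[*w,10] for w in W]); v=np.array([bil(q) for q in px]); 
            gr=-np.diff(v); gr[gr<0]=0
            if gr.max()>3: 
                k=np.argmax(gr); sl=slice(max(0,k-4),k+5); P.append((d[:-1][sl]+.25)@gr[sl]/gr[sl].sum())
        res[name]=(np.median(P),P)
    print({k:(round(float(v[0]),2),len(v[1])) for k,v in res.items()})
    # angle from side edges slopes
    a=[]
    for n,s in(("+y",1),("-y",-1)):
        P=res[n][1]
        if len(P)>15: a.append(s*np.polyfit(np.linspace(-105,45,len(P)),P,1)[0])
    print("dang deg",np.degrees(a))
    dx=(res["+x"][0]-res["-x"][0])/2; dy=(res["+y"][0]-res["-y"][0])/2
    o=R@[dx,dy]; sx+=o[0]; sy+=o[1]; th+=np.mean(a) 
    print("seat",sx,sy,np.degrees(th))
print("rings px",ray("top",337.3,244.3,10))
s=cv2.imread("pics/scene0.png");hS=cv2.cvtColor(s,cv2.COLOR_BGR2HSV);gs=cv2.cvtColor(s,cv2.COLOR_BGR2GRAY)
# tubes in scene
for u,v in((294,271),(335,285)):
    m=((hS[...,0]>90)&(hS[...,0]<115)&(hS[...,1]>120)).astype(np.uint8);mm=np.zeros_like(m);mm[v-14:v+14,u-14:u+14]=m[v-14:v+14,u-14:u+14]
    x,y,w,h=cv2.boundingRect(mm);print("cap",x,y,w,h,"ctr~z108",ray("scene",x+w/2-.5,y+h/2-.5,108).round(1))
m=np.zeros_like(gs);m[246:268,422:452]=(gs[246:268,422:452]>135);print("dish scene",cv2.boundingRect(m));x,y,w,h=cv2.boundingRect(m);print(ray("scene",x+w/2-.5,y+h/2-.5,6))
P=[[403.5,-221,6]];print(proj("scene",P))
# draw
R=np.array([[np.cos(th),-np.sin(th)],[np.sin(th),np.cos(th)]])
for n,I in(("top",im),("scene",s)):
    z=lambda pts:(proj(n,pts)*4+1.5).round().astype(np.int32)
    B=cv2.resize(I,None,fx=4,fy=4,interpolation=cv2.INTER_CUBIC)
    S=lambda x,y,zz:[*(R@[x,y]+[sx,sy]),zz]
    cv2.polylines(B,[z([S(-117,-46,10),S(55,-46,10),S(55,46,10),S(-117,46,10)])],True,(0,0,255),1)
    for P in(S(0,0,10),S(23,22,16),S(23,-22,16),S(-90,0,44)): cv2.circle(B,tuple(map(int,z([P])[0])),3,(0,0,255),1)
    t=np.linspace(0,6.28,60)
    cv2.polylines(B,[z([[403.5+30.5*np.cos(a),-221+30.5*np.sin(a),12] for a in t])],True,(0,255,0),1)
    B=B[800:1300,1200:2000] if n=="top" else B[760:1360,1200:2000]
    cv2.imwrite(f"pics/d_{n}.png",B)
```

```text
{'+x': (2.53, 20), '-x': (-1.59, 20), '+y': (2.83, 26), '-y': (-2.13, 26)}
dang deg [ 0.03195619 -0.20702035]
seat 565.4003756600017 -27.692511518389097 3.5124679216279167
{'+x': (0.22, 20), '-x': (1.1, 20), '+y': (0.41, 26), '-y': (0.53, 26)}
dang deg [ 0.27532387 -0.34296388]
seat 564.9632404933909 -27.777696379310864 3.478647920105099
{'+x': (0.64, 20), '-x': (0.26, 20), '+y': (0.31, 26), '-y': (0.2, 26)}
dang deg [-0.02441866 -0.16510556]
seat 565.1498048619991 -27.71294025085465 3.3838858095549122
rings px [563.88457686 -29.19022861  10.        ]
cap 287 263 16 15 ctr~z108 [501.1 203.8 108. ]
cap 325 276 19 17 ctr~z108 [408.7 199.3 108. ]
dish scene (424, 249, 28, 19)
[ 398.78088022 -211.0332778     6.        ]
[[437.61038314 256.10182936]]
```

View pics/d_top.png

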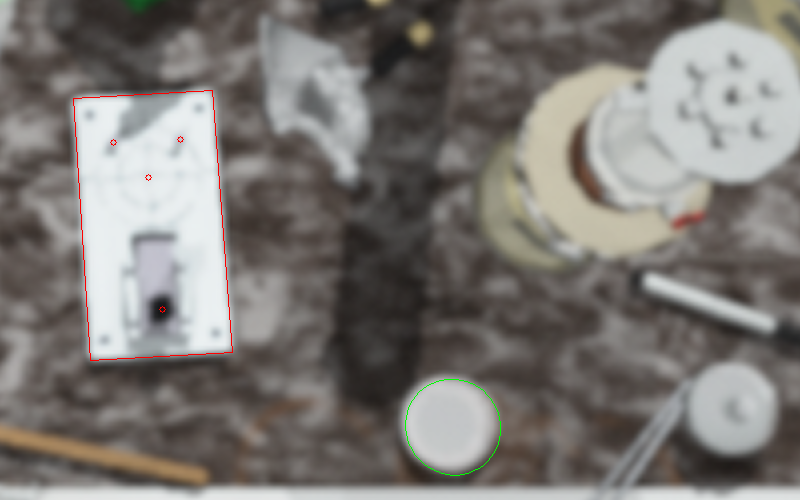

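View pics/d_scene.png

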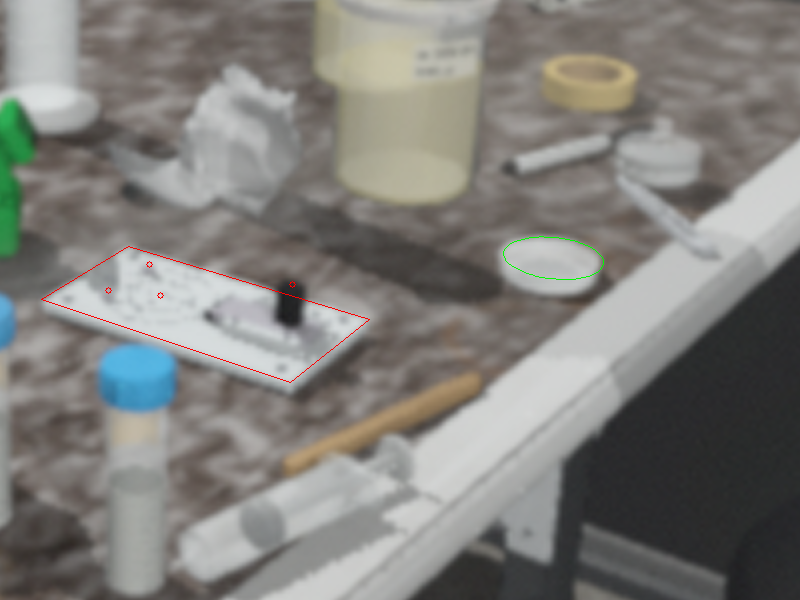

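Run:
```python
from h import *
from scipy.spatial.transform import Rotation as Ro
for uv in((383.7,234),(418.5,236),(401,241),(401,234)): print("scene tower base",ray("scene",*uv,0).round(0))
print("top base",ray("top",434,267,0).round(0), ray("top",419,250,0).round(0),ray("top",444,241,90).round(0))
o=get_obs();print(Ro.from_rotvec(o["orientation"]).as_matrix().round(3),o["ee_pos"])
```

```text
scene tower base [ 590. -266.    0.]
scene tower base [ 508. -315.    0.]
scene tower base [ 528. -255.    0.]
scene tower base [ 553. -297.    0.]
top base [ 506. -283.    0.] [ 551. -245.    0.] [ 560. -286.   90.]
[[ 0.427 -0.904 -0.001]
 [-0.904 -0.427  0.001]
 [-0.001 -0.    -1.   ]] [ 266.46453396 -564.77693963  221.98266744]
```

```bash
cat >> h.py <<'E'
from scipy.spatial.transform import Rotation as Ro
def plan(tgt,yaw=None):
    """world target TCP mm, yaw deg of tool x; prints turn, and shift in cm in tool axes AFTER the turn (tool assumed straight down)"""
    o=get_obs(); M=Ro.from_rotvec(o["orientation"]).as_matrix(); y0=np.degrees(np.arctan2(M[1,0],M[0,0]))
    if yaw is None: yaw=y0
    d=(yaw-y0+180)%360-180
    a=np.radians(yaw); T=np.array([[np.cos(a),np.sin(a),0],[np.sin(a),-np.cos(a),0],[0,0,-1]])
    D=np.asarray(tgt,float)-o["ee_pos"]
    print("t",round(o["t"],2),"pos",o["ee_pos"].round(1),"yaw",y0.round(2),"tilt",np.degrees(np.arccos(-M[2,2])).round(2),"w",round(o["width"],1),"F",o["ft_force"].round(1),"M",o["moment"].round(2))
    print("turn(tool)",round(-d,2),"shift now-axes cm",(M.T@D/10).round(2),"after turn",(T.T@D/10).round(2))
E
python3 -c "
from h import *
plan([404,-219.5,100],-86.6)"
```

```text
t 0.1 pos [ 266.5 -564.8  222. ] yaw -64.75 tilt 0.08 w 87.8 F [-0.6 -0.6 -0.5] M [ 0.05 -0.01  0.02]
turn(tool) 21.85 shift now-axes cm [-25.34 -27.17  12.23] after turn [-33.65 -15.78  12.2 ]
```

arm_command:
  increments:
    - [[0,0,0],7.3]
    - [[0,0,0],7.3]
    - [[0,0,0],7.3]
  gripper: 1

```text
t: 0.4
ee_pos: [266.1, -563.8, 220.5]
orientation: [-2.271, 2.168, 0.006]
ft_force: [0.4, -0.5, -0.4]
width: 87.7
```

```bash
python3 -c "
from h import *
plan([404,-219.5,100],-86.6)"
```

```text
t 0.4 pos [ 266.1 -563.8  220.5] yaw -87.33 tilt 0.24 w 87.7 F [ 0.4 -0.5 -0.4] M [-0.02 -0.02  0.  ]
turn(tool) -0.73 shift now-axes cm [-33.71 -15.4   12.16] after turn [-33.56 -15.81  12.05]
```

arm_command:
  increments:
    - [[-3.3,-1.6,1.1],-0.7]
    - [[-3.3,-1.6,1.1],0]
    - [[-3.3,-1.6,1.1],0]
    - [[-3.3,-1.6,1.1],0]
    - [[-3.3,-1.6,1.1],0]
    - [[-3.3,-1.6,1.1],0]
    - [[-3.3,-1.6,1.1],0]
    - [[-3.3,-1.6,1.1],0]
    - [[-3.3,-1.6,1.1],0]
    - [[-3.3,-1.6,1.1],0]
    - [[0,0,0],0]

```text
t: 1.5
ee_pos: [410.4, -214.1, 105.0]
orientation: [2.276, -2.165, -0.008]
ft_force: [-0.4, 0.3, 0.2]
width: 87.5
```

```bash
python3 -c "
from h import *
plan([404,-219.5,60],-86.6)"
```

```text
t 1.5 pos [ 410.4 -214.1  105. ] yaw -87.12 tilt 0.31 w 87.5 F [-0.4  0.3  0.2] M [0.   0.01 0.03]
turn(tool) -0.52 shift now-axes cm [0.52 0.65 4.51] after turn [0.5  0.67 4.5 ]
```

arm_command:
  increments:
    - [[0.5,0.6,2.2],-0.5]
    - [[0,0,2.2],0]
    - [[0,0,1],0]
    - [[0,0,0],0]

```text
t: 1.9
ee_pos: [405.4, -219.7, 50.0]
orientation: [2.29, -2.15, -0.006]
ft_force: [-0.1, -0.3, 0.6]
width: 87.8
```

Run:
```python
from h import *
plan([404,-219.5,4],-86.6)
s=get_image("scene")[:,:,::-1].copy(); cv2.imwrite("pics/s1.png",cv2.resize(s[170:320,340:540],None,fx=4,fy=4,interpolation=cv2.INTER_CUBIC))
```

```text
t 1.9 pos [ 405.4 -219.7   50. ] yaw -86.38 tilt 0.2 w 87.8 F [-0.1 -0.3  0.6] M [ 0.01 -0.02  0.02]
turn(tool) 0.22 shift now-axes cm [-0.02  0.13  4.6 ] after turn [-0.03  0.14  4.6 ]
```

View pics/s1.png

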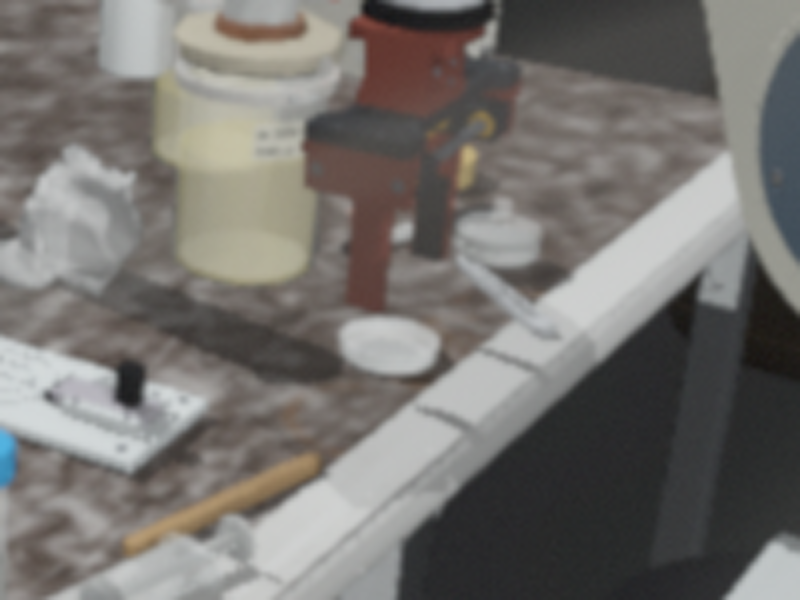

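arm_command:
  increments:
    - [[0,0.1,1.5],0]
    - [[0,0,1.5],0]
    - [[0,0,1],0]
    - [[0,0,0.3],0]
    - [[0,0,0],0]

```text
t: 2.45
ee_pos: [407.3, -223.1, 10.0]
orientation: [-2.287, 2.152, -0.006]
ft_force: [-0.5, 0.4, 0.6]
width: 87.5
```

```bash
python3 -c "
from h import *
plan([404,-219.5,4],-86.6)"
```

```text
t 2.45 pos [ 407.3 -223.1   10. ] yaw -86.51 tilt 0.24 w 87.5 F [-0.5  0.4  0.6] M [ 0.03  0.03 -0.01]
turn(tool) 0.09 shift now-axes cm [-0.38  0.31  0.59] after turn [-0.38  0.31  0.6 ]
```

arm_command:
  increments:
    - [[-0.3,0.3,0.3],0]
    - [[0,0,0.2],0]
    - [[0,0,0],0]

```text
t: 2.75
ee_pos: [404.7, -220.6, 5.9]
orientation: [-2.287, 2.152, -0.01]
ft_force: [0.5, 0.0, 0.9]
width: 88.2
```

```bash
python3 -c "
from h import *
plan([404,-219.5,4],-86.6)"
```

```text
t 2.75 pos [ 404.7 -220.6    5.9] yaw -86.51 tilt 0.36 w 88.2 F [0.5 0.  0.9] M [ 0.04  0.05 -0.02]
turn(tool) 0.09 shift now-axes cm [-0.11  0.06  0.19] after turn [-0.11  0.06  0.19]
```

arm_command:
  increments:
    - [[-0.1,0.0,0.2],0]
    - [[0,0,0],0]

```text
t: 2.95
ee_pos: [404.8, -219.6, 4.1]
orientation: [-2.287, 2.151, -0.01]
ft_force: [-0.0, -1.6, -0.1]
width: 87.3
```

arm_command:
  increments:
    - [[0,0,0],0]
    - [[0,0,0],0]
    - [[0,0,0],0]
    - [[0,0,0],0]
    - [[0,0,0],0]
    - [[0,0,0],0]
    - [[0,0,0],0]
    - [[0,0,0],0]
  gripper: 0.5

```text
t: 3.75
ee_pos: [405.1, -219.6, 4.3]
orientation: [-2.287, 2.151, -0.011]
ft_force: [-0.7, 0.5, 0.3]
width: 54.8
```

Run:
```python
from h import *
plan([404,-219.5,60],-86.6)
s=get_image("scene")[:,:,::-1].copy(); cv2.imwrite("pics/s2.png",cv2.resize(s[170:320,340:540],None,fx=4,fy=4,interpolation=cv2.INTER_CUBIC))
```

```text
t 3.75 pos [ 405.1 -219.6    4.3] yaw -86.5 tilt 0.42 w 54.8 F [-0.7  0.5  0.3] M [0.02 0.02 0.02]
turn(tool) 0.1 shift now-axes cm [ 0.    0.07 -5.57] after turn [-0.02  0.1  -5.57]
```

View pics/s2.png

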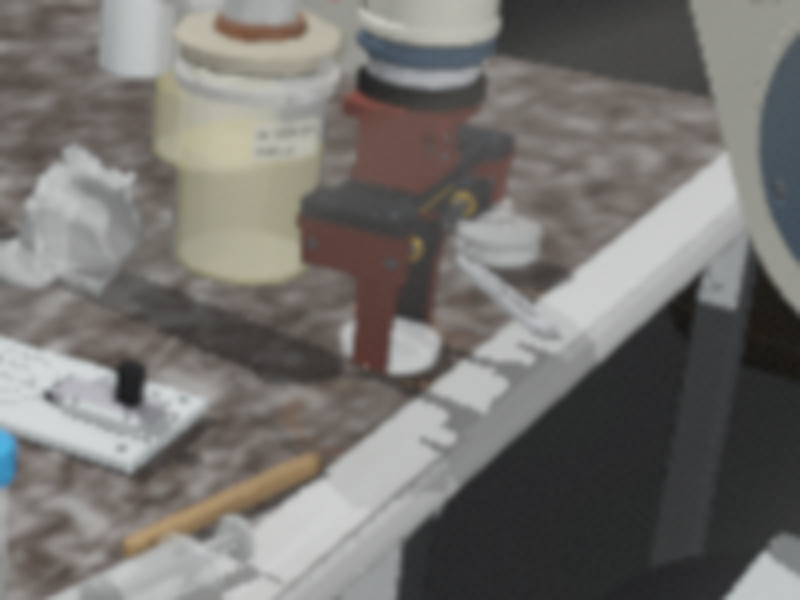

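arm_command:
  increments:
    - [[0,0,-2],0]
    - [[0,0,-2.5],0]
    - [[0,0,-2.5],0]
    - [[0,0,0],0]

```text
t: 4.2
ee_pos: [403.8, -219.0, 75.4]
orientation: [-2.287, 2.152, -0.006]
ft_force: [-0.4, -0.9, -0.1]
width: 55.0
```

```bash
python3 -c "
from h import *
plan([560.5,-28.6,75],-86.6)"
```

```text
t 4.2 pos [ 403.8 -219.    75.4] yaw -86.5 tilt 0.24 w 55.0 F [-0.4 -0.9 -0.1] M [0.03 0.   0.04]
turn(tool) 0.1 shift now-axes cm [-18.05 -16.81   0.06] after turn [-18.07 -16.78   0.04]
```

arm_command:
  increments:
    - [[-1.5,-1.4,0],0]
    - [[-2,-1.9,0],0]
    - [[-2,-1.9,0],0]
    - [[-2,-1.9,0],0]
    - [[-2,-1.9,0],0]
    - [[-2,-1.9,0],0]
    - [[-2,-1.9,0],0]
    - [[-2,-1.8,0],0]
    - [[-1.5,-1.4,0],0]
    - [[-0.8,-0.8,0],0]
    - [[0,0,0],0]

```text
t: 5.3
ee_pos: [562.9, -23.4, 66.0]
orientation: [2.283, -2.153, -0.002]
ft_force: [-0.7, -0.2, 0.1]
width: 54.9
```

```bash
python3 -c "
from h import *
plan([560.5,-28.6,35],-86.6)"
```

```text
t 5.3 pos [562.9 -23.4  66. ] yaw -86.64 tilt 0.19 w 54.9 F [-0.7 -0.2  0.1] M [ 0.02 -0.03  0.02]
turn(tool) -0.04 shift now-axes cm [0.5  0.26 3.1 ] after turn [0.5  0.27 3.1 ]
```

arm_command:
  increments:
    - [[0.5,0.3,1.2],0]
    - [[0,0,1.2],0]
    - [[0,0,0.4],0]
    - [[0,0,0],0]

```text
t: 5.7
ee_pos: [556.3, -31.3, 33.8]
orientation: [2.279, -2.154, -0.007]
ft_force: [-0.1, -0.1, -1.0]
width: 55.1
```

Run:
```python
from h import *
plan([560.5,-28.6,14.5],-86.6)
s=get_image("scene")[:,:,::-1].copy(); cv2.imwrite("pics/s3.png",cv2.resize(s[170:320,260:460],None,fx=4,fy=4,interpolation=cv2.INTER_CUBIC))
s=get_image("top")[:,:,::-1].copy(); cv2.imwrite("pics/t3.png",cv2.resize(s[180:320,260:460],None,fx=4,fy=4,interpolation=cv2.INTER_CUBIC))
```

```text
t 5.7 pos [556.3 -31.3  33.8] yaw -86.76 tilt 0.44 w 55.1 F [-0.1 -0.1 -1. ] M [-0.01  0.   -0.06]
turn(tool) -0.16 shift now-axes cm [-0.25 -0.45  1.93] after turn [-0.25 -0.43  1.93]
```

View pics/s3.png

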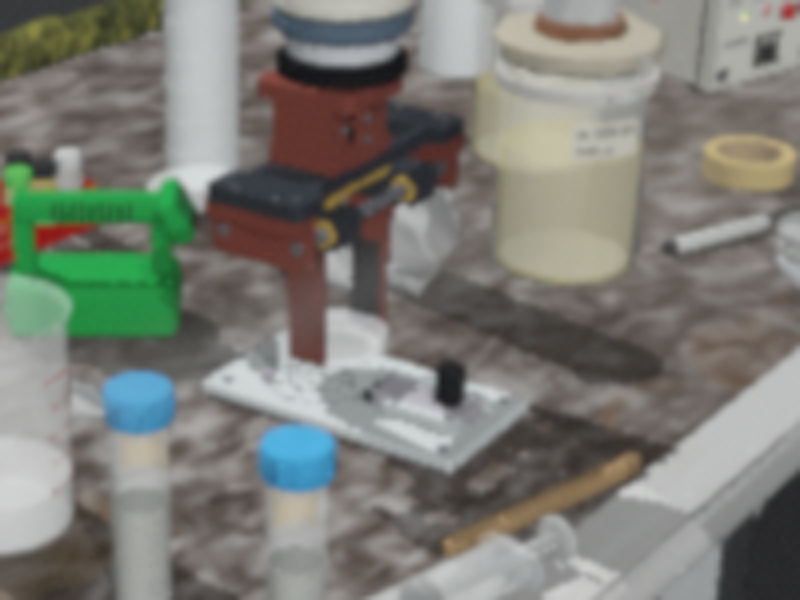

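View pics/t3.png

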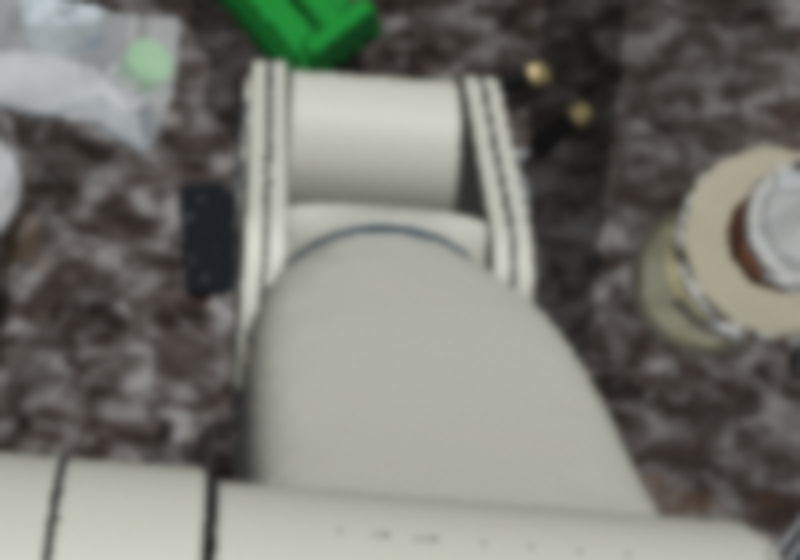

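arm_command:
  increments:
    - [[-0.2,-0.4,0.7],0]
    - [[0,0,0.5],0]
    - [[0,0,0],0]

```text
t: 6.1
ee_pos: [561.9, -29.1, 22.5]
orientation: [2.28, -2.155, -0.004]
ft_force: [-0.1, 1.0, -0.0]
width: 55.2
```

```bash
python3 -c "
from h import *
plan([560.5,-28.6,14.5],-86.6)"
```

```text
t 6.1 pos [561.9 -29.1  22.5] yaw -86.78 tilt 0.26 w 55.2 F [-0.1  1.  -0. ] M [ 0.07  0.01 -0.04]
turn(tool) -0.18 shift now-axes cm [-0.06  0.13  0.8 ] after turn [-0.06  0.14  0.8 ]
```

arm_command:
  increments:
    - [[-0.1,0.1,0.4],0]
    - [[0,0,0.3],0]
    - [[0,0,0],0]

```text
t: 6.4
ee_pos: [560.9, -27.9, 15.0]
orientation: [2.281, -2.155, -0.003]
ft_force: [-0.2, 0.7, 0.5]
width: 54.5
```

```bash
python3 -c "
from h import *
plan([560.5,-28.6,14.5],-86.6)"
```

```text
t 6.4 pos [560.9 -27.9  15. ] yaw -86.76 tilt 0.25 w 54.5 F [-0.2  0.7  0.5] M [ 0.01  0.   -0.04]
turn(tool) -0.16 shift now-axes cm [0.07 0.04 0.05] after turn [0.07 0.04 0.05]
```

arm_command:
  increments:
    - [[0,0,0.1],0]
    - [[0,0,0],0]
    - [[0,0,0],0]
    - [[0,0,0],0]
    - [[0,0,0],0]
    - [[0,0,0],0]
    - [[0,0,0],0]
  gripper: 0.95

```text
t: 7.1
ee_pos: [561.3, -27.9, 14.4]
orientation: [2.281, -2.155, -0.002]
ft_force: [-0.2, -0.0, -0.5]
width: 83.5
```

arm_command:
  increments:
    - [[0,0,-1],0]
    - [[0,0,-2],0]
    - [[0,0,-3],0]
    - [[0,0,-3],0]
    - [[0,0,-3],0]
    - [[0,0,0],0]

```text
t: 7.7
ee_pos: [561.2, -27.7, 140.9]
orientation: [2.281, -2.155, -0.004]
ft_force: [0.4, 0.9, 0.4]
width: 83.1
```

Run:
```python
from h import *
# closed fingers behind tab: tab rear face at stage x=-98; approach point stage x=-125
a=np.radians(3.4); f=lambda x,y:[564.5+x*np.cos(a)-y*np.sin(a),-28.4+x*np.sin(a)+y*np.cos(a)]
print(f(-125,0),f(-98,0))
plan([*f(-125,0),100],-86.6)
s=get_image("scene")[:,:,::-1].copy(); cv2.imwrite("pics/s4.png",cv2.resize(s[190:340,260:460],None,fx=4,fy=4,interpolation=cv2.INTER_CUBIC))
```

```text
[np.float64(439.7200215095293), np.float64(-35.8132966969952)] [np.float64(466.672496863471), np.float64(-34.21202461044424)]
t 7.7 pos [561.2 -27.7 140.9] yaw -86.75 tilt 0.27 w 83.1 F [0.4 0.9 0.4] M [ 0.08  0.   -0.02]
turn(tool) -0.15 shift now-axes cm [ 0.12 12.16  4.15] after turn [ 0.09 12.18  4.09]
```

View pics/s4.png

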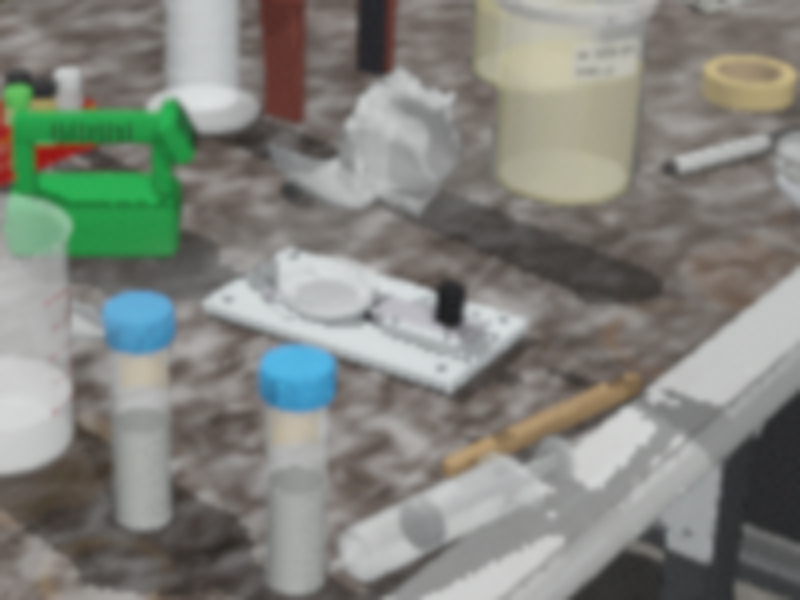

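arm_command:
  increments:
    - [[0,2,0],0]
    - [[0,3,0],0]
    - [[0,3,0.5],0]
    - [[0,2.5,0.5],0]
    - [[0,1.2,0.5],0]
    - [[0,0,0],0]
  gripper: 0

```text
t: 8.35
ee_pos: [434.7, -33.9, 120.3]
orientation: [2.276, -2.15, -0.016]
ft_force: [-0.1, 0.1, 0.4]
width: 38.7
```

```bash
python3 -c "
from h import *
plan([439.7,-35.8,31],-86.6)"
```

```text
t 8.35 pos [434.7 -33.9 120.3] yaw -86.74 tilt 0.83 w 38.7 F [-0.1  0.1  0.4] M [ 0.01  0.01 -0.02]
turn(tool) -0.14 shift now-axes cm [ 0.23 -0.62  8.92] after turn [ 0.22 -0.49  8.93]
```

arm_command:
  increments:
    - [[0.2,-0.5,2],0]
    - [[0,0,2],0]
    - [[0,0,2],0]
    - [[0,0,1.2],0]
    - [[0,0,0],0]

```text
t: 8.85
ee_pos: [442.0, -35.7, 44.7]
orientation: [2.277, -2.151, -0.015]
ft_force: [-0.1, 0.0, -0.7]
width: 0.7
```

```bash
python3 -c "
from h import *
plan([439.7,-35.8,31],-86.6)"
```

```text
t 8.85 pos [442.  -35.7  44.7] yaw -86.75 tilt 0.76 w 0.7 F [-0.1  0.  -0.7] M [ 0.02  0.02 -0.02]
turn(tool) -0.15 shift now-axes cm [-0.    0.21  1.37] after turn [-0.01  0.23  1.37]
```

arm_command:
  increments:
    - [[0,0.1,0.9],0]
    - [[0,0,0.3],0]
    - [[0,0,0],0]

```text
t: 9.15
ee_pos: [442.1, -35.8, 32.0]
orientation: [2.277, -2.151, -0.014]
ft_force: [0.1, -0.4, -0.7]
width: 0.5
```

```bash
python3 -c "
from h import *
plan([456.7,-34.8,31],-86.6)"
```

```text
t 9.15 pos [442.1 -35.8  32. ] yaw -86.74 tilt 0.72 w 0.5 F [ 0.1 -0.4 -0.7] M [-0.01 -0.01 -0.03]
turn(tool) -0.14 shift now-axes cm [-0.01 -1.46  0.08] after turn [-0.01 -1.46  0.1 ]
```

arm_command:
  increments:
    - [[0,-0.6,0],0]
    - [[0,-0.5,0],0]
    - [[0,-0.3,0],0]
    - [[0,-0.3,0],0]
    - [[0,0,0],0]

```text
t: 9.65
ee_pos: [461.4, -34.8, 33.0]
orientation: [2.278, -2.152, -0.012]
ft_force: [-0.5, -0.2, -1.0]
width: 0.3
```

arm_command:
  increments:
    - [[0,-0.3,0],0]
    - [[0,-0.2,0],0]
    - [[0,0,0],0]

```text
t: 9.95
ee_pos: [466.1, -34.4, 33.0]
orientation: [2.278, -2.151, -0.013]
ft_force: [-0.7, -0.5, 0.4]
width: 0.4
```

Run:
```python
from h import *
plan([470,-34,31],-86.6)
s=get_image("scene")[:,:,::-1].copy(); cv2.imwrite("pics/s5.png",cv2.resize(s[215:315,300:420],None,fx=6,fy=6,interpolation=cv2.INTER_CUBIC))
```

```text
t 9.95 pos [466.1 -34.4  33. ] yaw -86.73 tilt 0.68 w 0.4 F [-0.7 -0.5  0.4] M [0.06 0.09 0.01]
turn(tool) -0.13 shift now-axes cm [-0.02 -0.4   0.2 ] after turn [-0.02 -0.39  0.2 ]
```

View pics/s5.png

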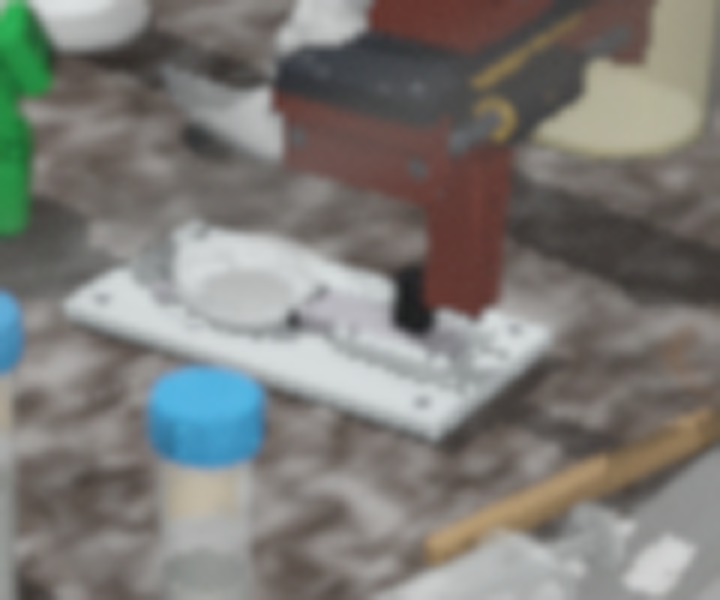

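arm_command:
  increments:
    - [[0,-0.2,0.1],0]
    - [[0,-0.1,0],0]

```text
t: 10.2
ee_pos: [467.8, -34.2, 31.9]
orientation: [2.276, -2.15, -0.016]
ft_force: [-4.8, -1.5, 4.3]
width: 0.4
```

arm_command:
  increments:
    - [[0,-0.15,0],0]

```text
t: 10.3
ee_pos: [467.7, -34.1, 31.6]
orientation: [2.275, -2.148, -0.02]
ft_force: [-6.8, -0.1, 6.1]
width: 0.9
```

arm_command:
  increments:
    - [[0,-0.15,0],0]

```text
t: 10.4
ee_pos: [467.7, -34.0, 31.4]
orientation: [2.274, -2.147, -0.023]
ft_force: [-5.8, -2.1, 4.8]
width: 0.2
```

arm_command:
  increments:
    - [[0,-0.3,-0.05],0]
    - [[0,-0.3,0],0]

```text
t: 10.6
ee_pos: [467.8, -33.7, 31.1]
orientation: [2.268, -2.141, -0.037]
ft_force: [-9.6, -2.1, 8.7]
width: 0.1
```

arm_command:
  increments:
    - [[0,0.5,0],0]
    - [[0,1,0],0]
    - [[0,1.5,-0.5],0]
    - [[0,0.5,-2],0]
    - [[0,0,-3],0]
    - [[0,0,-4],0]
    - [[0,0,-4],0]
    - [[0,0,-3],0]
    - [[0,0,0],0]

```text
t: 11.5
ee_pos: [435.7, -35.9, 202.3]
orientation: [2.271, -2.145, -0.03]
ft_force: [-0.2, -0.5, -0.2]
width: 0.5
```

Run:
```python
from h import *
plan([521,362,200],59.2)
s=get_image("scene")[:,:,::-1].copy(); cv2.imwrite("pics/s6r.png",s); cv2.imwrite("pics/s6.png",cv2.resize(s[215:315,300:420],None,fx=6,fy=6,interpolation=cv2.INTER_CUBIC))
```

```text
t 11.5 pos [435.7 -35.9 202.3] yaw -86.73 tilt 1.49 w 0.5 F [-0.2 -0.5 -0.2] M [0.05 0.02 0.03]
turn(tool) -145.93 shift now-axes cm [-3.924e+01 -1.079e+01  1.000e-02] after turn [ 38.54 -13.05   0.23]
```

View pics/s6.png

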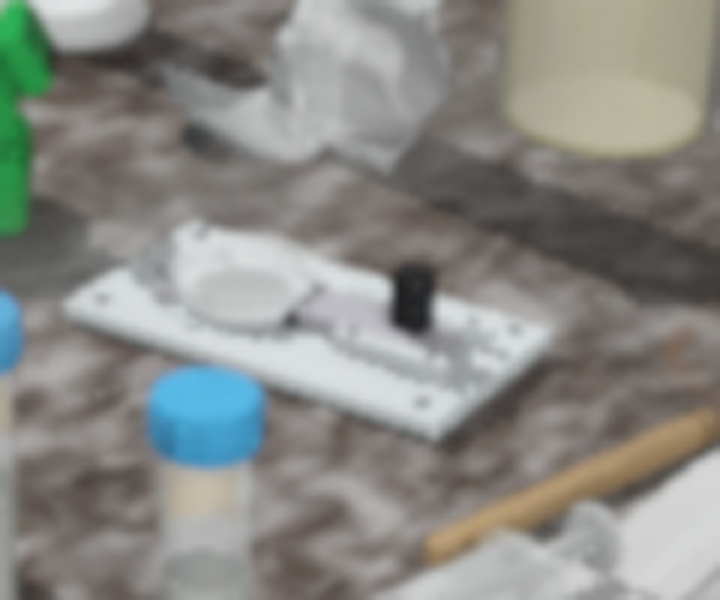

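arm_command:
  increments:
    - [[0,0,0],-8.5]
    - [[0,0,0],-8.5]
    - [[0,0,0],-8.5]
    - [[0,0,0],-8.5]
    - [[0,0,0],-8.5]
    - [[0,0,0],-8.5]
    - [[0,0,0],-8.5]
    - [[0,0,0],-8.5]
    - [[0,0,0],-8.5]
    - [[0,0,0],-8.5]
    - [[0,0,0],-8.5]
    - [[0,0,0],-8.5]
    - [[0,0,0],-8.5]
    - [[0,0,0],-8.5]
    - [[0,0,0],-8.5]
    - [[0,0,0],-8.5]
    - [[0,0,0],-4]
    - [[0,0,0],0]
  gripper: 0.7

```text
t: 13.35
ee_pos: [414.2, -33.8, 170.8]
orientation: [-2.749, -1.442, 0.086]
ft_force: [-0.2, 0.4, 0.0]
width: 61.3
```

Run:
```python
from h import *
plan([521,362,200],59.2)
o=get_obs(); print(Ro.from_rotvec(o["orientation"]).as_matrix()[:,2].round(4))
s=get_image("top")[:,:,::-1].copy(); cv2.imwrite("pics/t7r.png",s); cv2.imwrite("pics/t7.png",cv2.resize(s[180:320,140:300],None,fx=5,fy=5,interpolation=cv2.INTER_CUBIC))
```

```text
t 13.35 pos [414.2 -33.8 170.8] yaw 55.42 tilt 3.78 w 61.3 F [-0.2  0.4  0. ] M [-0.02 -0.14 -0.01]
turn(tool) -3.78 shift now-axes cm [ 38.53 -13.89  -3.39] after turn [ 39.46 -11.09  -2.92]
[-0.0657  0.0056 -0.9978]
```

View pics/t7.png

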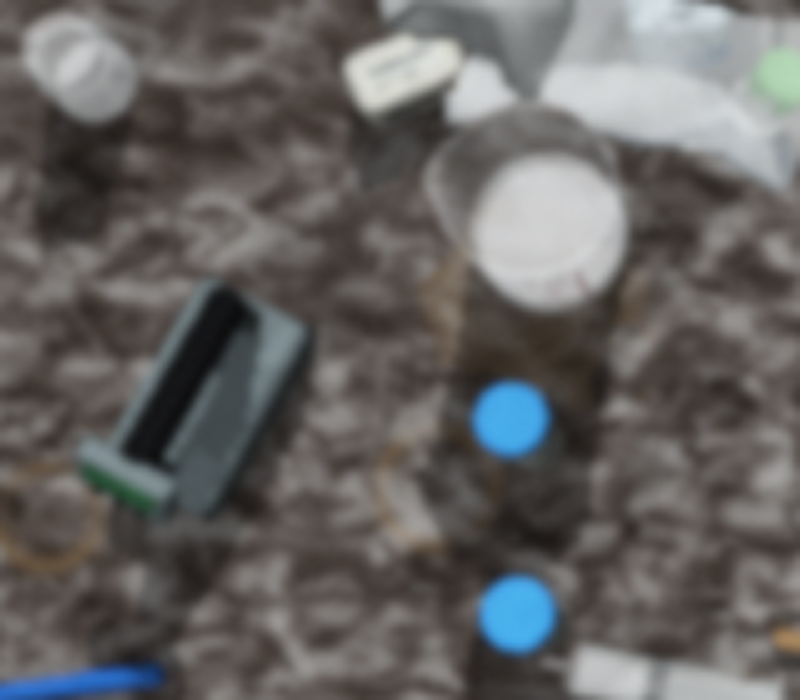

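arm_command:
  increments:
    - [[3.5,-1.3,-0.5],0]
    - [[3.5,-1.3,-0.5],0]
    - [[3.5,-1.3,-0.5],0]
    - [[3.5,-1.3,-0.5],0]
    - [[3.5,-1.3,-0.5],0]

```text
t: 13.9
ee_pos: [461.1, 148.7, 189.4]
orientation: [-2.764, -1.41, 0.098]
ft_force: [-0.2, -0.5, 0.5]
width: 61.5
```

```bash
cat >> h.py <<'E'
def tz():
    o=get_obs(); M=Ro.from_rotvec(o["orientation"]).as_matrix(); print("toolz",M[:,2].round(4),"q",o["qpos"].round(3),"toolx z",M[2,0].round(4),"tooly z",M[2,1].round(4))
E
python3 -c "
from h import *
plan([521,362,200],59.2);tz()"
```

```text
t 13.9 pos [461.1 148.7 189.4] yaw 54.14 tilt 4.2 w 61.5 F [-0.2 -0.5  0.5] M [-0.01 -0.2   0.02]
turn(tool) -5.06 shift now-axes cm [20.74 -7.75 -1.4 ] after turn [21.39 -5.78 -1.06]
toolz [-0.0731  0.0048 -0.9973] q [ 0.272  0.296  1.919  0.029  0.997 -0.688] toolx z -0.039 tooly z -0.062
```

arm_command:
  increments:
    - [[4,-1.5,-0.5],0]
    - [[4,-1.5,-0.5],0]
    - [[4,-1.5,-0.5],0]
    - [[4,-1.5,-0.5],0]
    - [[2,-1,0],0]
    - [[0,0,0],0]

```text
t: 14.5
ee_pos: [512.1, 346.9, 201.5]
orientation: [-2.771, -1.395, 0.103]
ft_force: [-0.3, -0.6, -0.5]
width: 61.5
```

```bash
python3 -c "
from h import *
plan([521,362,200],59.2);tz()"
```

```text
t 14.5 pos [512.1 346.9 201.5] yaw 53.53 tilt 4.35 w 61.5 F [-0.3 -0.6 -0.5] M [-0.05 -0.11 -0.02]
turn(tool) -5.67 shift now-axes cm [ 1.75 -0.17  0.09] after turn [ 1.76 -0.01  0.15]
toolz [-0.0758  0.0038 -0.9971] q [ 0.555  0.465  1.618  0.048  1.121 -0.401] toolx z -0.0421 tooly z -0.0632
```

arm_command:
  increments:
    - [[0,0,-4],0]
    - [[0,0,-4],0]
    - [[0,0,-4],0]
    - [[0,0,0],0]
    - [[0,0,0],0]

```text
t: 15.0
ee_pos: [518.4, 341.7, 317.9]
orientation: [-2.778, -1.385, 0.122]
ft_force: [0.4, 0.5, -1.1]
width: 61.5
```

```bash
python3 -c "
from h import *
plan([521,362,200],59.2);tz()"
```

```text
t 15.0 pos [518.4 341.7 317.9] yaw 53.1 tilt 4.93 w 61.5 F [ 0.4  0.5 -1.1] M [ 0.07 -0.24 -0.05]
turn(tool) -6.1 shift now-axes cm [ 2.42 -0.24 11.71] after turn [ 1.88 -0.82 11.79]
toolz [-0.0859 -0.0039 -0.9963] q [ 0.543  0.365  1.494  0.042  1.359 -0.392] toolx z -0.0548 tooly z -0.0662
```

arm_command:
  increments:
    - [[0,0,4],0]
    - [[0,0,4],0]
    - [[0,0,4],0]
    - [[0,0,0],0]
    - [[0,0,0],0]

```text
t: 15.5
ee_pos: [505.6, 336.3, 190.8]
orientation: [-2.784, -1.376, 0.13]
ft_force: [-0.6, -0.0, 1.1]
width: 61.3
```

```bash
python3 -c "
from h import *
plan([521,362,200],59.2);tz()"
```

```text
t 15.5 pos [505.6 336.3 190.8] yaw 52.73 tilt 5.18 w 61.3 F [-0.6 -0.   1.1] M [-0.05 -0.17  0.01]
turn(tool) -6.47 shift now-axes cm [ 2.91 -0.4  -1.07] after turn [ 2.99  0.01 -0.92]
toolz [-0.0901 -0.0071 -0.9959] q [ 0.547  0.47   1.639  0.045  1.114 -0.393] toolx z -0.0603 tooly z -0.0673
```

arm_command:
  increments:
    - [[0,0,0],-5.7]
    - [[0,0,0],0]

```text
t: 15.7
ee_pos: [506.3, 336.1, 192.5]
orientation: [-2.707, -1.513, 0.126]
ft_force: [0.6, 0.5, 0.8]
width: 61.4
```

```bash
python3 -c "
from h import *
plan([521,362,200],59.2);tz()"
```

```text
t 15.7 pos [506.3 336.1 192.5] yaw 58.49 tilt 5.14 w 61.4 F [0.6 0.5 0.8] M [ 0.06 -0.16 -0.01]
turn(tool) -0.71 shift now-axes cm [ 2.93 -0.17 -0.89] after turn [ 2.98 -0.06 -0.75]
toolz [-0.0894 -0.0067 -0.996 ] q [ 0.546  0.469  1.637  0.045  1.116 -0.495] toolx z -0.0526 tooly z -0.0726
```

arm_command:
  increments:
    - [[4,2,0],0]
    - [[0,0,0],0]
    - [[0,0,0],0]
    - [[0,0,0],0]

```text
t: 16.1
ee_pos: [545.9, 360.0, 193.3]
orientation: [-2.715, -1.5, 0.121]
ft_force: [0.2, 0.3, 0.2]
width: 61.2
```

```bash
python3 -c "
from h import *
plan([521,362,200],59.2);tz()"
```

```text
t 16.1 pos [545.9 360.  193.3] yaw 57.96 tilt 4.95 w 61.2 F [0.2 0.3 0.2] M [ 0.01 -0.16 -0.02]
turn(tool) -1.24 shift now-axes cm [-1.19 -2.25 -0.45] after turn [-1.11 -2.24 -0.67]
toolz [-0.0861 -0.0047 -0.9963] q [ 0.546  0.531  1.528  0.044  1.159 -0.484] toolx z -0.0498 tooly z -0.0704
```

arm_command:
  increments:
    - [[-4,-2,0],0]
    - [[0,0,0],0]
    - [[0,0,0],0]
    - [[0,0,0],0]

```text
t: 16.5
ee_pos: [504.8, 334.8, 198.2]
orientation: [-2.717, -1.496, 0.121]
ft_force: [0.7, 0.2, -0.1]
width: 61.7
```

```bash
python3 -c "
from h import *
plan([521,362,200],59.2);tz()"
```

```text
t 16.5 pos [504.8 334.8 198.2] yaw 57.79 tilt 4.96 w 61.7 F [ 0.7  0.2 -0.1] M [-0.01 -0.18  0.02]
turn(tool) -1.41 shift now-axes cm [ 3.15 -0.1  -0.34] after turn [ 3.16 -0.   -0.18]
toolz [-0.0863 -0.0049 -0.9963] q [ 0.545  0.458  1.64   0.045  1.121 -0.483] toolx z -0.0503 tooly z -0.0703
```

arm_command:
  increments:
    - [[0.01,0,0],0]
    - [[0.01,0,0],0]
    - [[0.01,0,0],0]
    - [[0.01,0,0],0]

```text
t: 16.9
ee_pos: [507.1, 336.4, 199.2]
orientation: [-2.717, -1.496, 0.116]
ft_force: [-0.1, 0.5, -0.9]
width: 61.6
```

```bash
python3 -c "
from h import *
plan([521,362,200],59.2);tz()"
```

```text
t 16.9 pos [507.1 336.4 199.2] yaw 57.75 tilt 4.8 w 61.6 F [-0.1  0.5 -0.9] M [ 0.05 -0.12 -0.01]
turn(tool) -1.45 shift now-axes cm [ 2.9 -0.2 -0.2] after turn [ 2.91 -0.12 -0.08]
toolz [-0.0836 -0.0032 -0.9965] q [ 0.546  0.459  1.635  0.045  1.121 -0.482] toolx z -0.0474 tooly z -0.0689
```

arm_command:
  increments:
    - [[0.01,0,0],0]
    - [[0.01,0,0],0]
    - [[0.01,0,0],0]
    - [[0.01,0,0],0]
    - [[0.01,0,0],0]
    - [[0.01,0,0],0]
    - [[0.01,0,0],0]
    - [[0.01,0,0],0]
    - [[0.01,0,0],0]
    - [[0.01,0,0],0]

```text
t: 17.9
ee_pos: [507.8, 337.4, 198.7]
orientation: [-2.718, -1.496, 0.117]
ft_force: [-0.9, -0.1, 0.1]
width: 61.6
```

```bash
python3 -c "
from h import *
plan([521,362,200],59.2);tz()"
```

```text
t 17.9 pos [507.8 337.4 198.7] yaw 57.75 tilt 4.83 w 61.6 F [-0.9 -0.1  0.1] M [ 0.05 -0.22  0.02]
turn(tool) -1.45 shift now-axes cm [ 2.77 -0.21 -0.25] after turn [ 2.78 -0.13 -0.13]
toolz [-0.0841 -0.0035 -0.9965] q [ 0.546  0.461  1.633  0.045  1.122 -0.481] toolx z -0.0479 tooly z -0.0691
```

arm_command:
  increments:
    - [[4,2,0],0]
    - [[4,2,0],0]
    - [[0,0,0],0]
    - [[0,0,0],0]

```text
t: 18.3
ee_pos: [584.2, 383.7, 190.2]
orientation: [-2.717, -1.495, 0.124]
ft_force: [-0.5, -0.5, 0.9]
width: 61.3
```

```bash
python3 -c "
from h import *
plan([521,362,200],59.2);tz()"
```

```text
t 18.3 pos [584.2 383.7 190.2] yaw 57.76 tilt 5.05 w 61.3 F [-0.5 -0.5  0.9] M [ 0.02 -0.12  0.01]
turn(tool) -1.44 shift now-axes cm [-5.24 -4.23 -0.4 ] after turn [-5.09 -4.32 -0.98]
toolz [-0.0878 -0.0058 -0.9961] q [ 0.546  0.6    1.415  0.044  1.205 -0.477] toolx z -0.0519 tooly z -0.0711
```

arm_command:
  increments:
    - [[-2,-1,0],0]
    - [[0,0,0],0]
    - [[-2,-1,0],0]
    - [[0,0,0],0]
    - [[-2,-1,0],0]
    - [[0,0,0],0]

```text
t: 18.9
ee_pos: [524.5, 347.6, 196.4]
orientation: [-2.718, -1.496, 0.122]
ft_force: [-0.3, -0.3, 0.5]
width: 61.6
```

```bash
python3 -c "
from h import *
plan([521,362,200],59.2);tz()"
```

```text
t 18.9 pos [524.5 347.6 196.4] yaw 57.75 tilt 5.0 w 61.6 F [-0.3 -0.3  0.5] M [-0.02 -0.13 -0.02]
turn(tool) -1.45 shift now-axes cm [ 1.01 -1.09 -0.33] after turn [ 1.05 -1.04 -0.36]
toolz [-0.087  -0.0053 -0.9962] q [ 0.546  0.493  1.585  0.045  1.141 -0.48 ] toolx z -0.051 tooly z -0.0707
```

arm_command:
  increments:
    - [[0,0,0],8.5]
    - [[0,0,0],8.5]
    - [[0,0,0],8.5]
    - [[0,0,0],8.5]
    - [[0,0,0],0]
    - [[0,0,0],0]

```text
t: 19.5
ee_pos: [531.2, 351.6, 199.0]
orientation: [-3.06, -0.626, 0.12]
ft_force: [-0.7, 0.2, -0.5]
width: 61.6
```

```bash
python3 -c "
from h import *
plan([521,362,200],59.2);tz()"
```

```text
t 19.5 pos [531.2 351.6 199. ] yaw 23.18 tilt 4.5 w 61.6 F [-0.7  0.2 -0.5] M [-0.05 -0.11  0.02]
turn(tool) -36.02 shift now-axes cm [-0.53 -1.36 -0.02] after turn [ 0.37 -1.41 -0.1 ]
toolz [-7.840e-02 -1.000e-04 -9.969e-01] q [0.546 0.497 1.572 0.045 1.14  0.123] toolx z -0.0722 tooly z -0.0307
```

arm_command:
  increments:
    - [[0,0,0],-8.5]
    - [[0,0,0],-8.5]
    - [[0,0,0],-8.5]
    - [[0,0,0],-8.5]
    - [[0,0,0],0]
    - [[0,0,0],0]

```text
t: 20.1
ee_pos: [533.9, 353.2, 199.4]
orientation: [-2.713, -1.504, 0.102]
ft_force: [0.2, 0.1, 0.4]
width: 61.3
```

```bash
python3 -c "
from h import *
plan([521,362,200],59.2);tz()"
```

```text
t 20.1 pos [533.9 353.2 199.4] yaw 58.09 tilt 4.35 w 61.3 F [0.2 0.1 0.4] M [ 0.06 -0.13 -0.01]
turn(tool) -1.11 shift now-axes cm [ 0.06 -1.56  0.04] after turn [ 0.1  -1.56 -0.06]
toolz [-0.0759  0.0014 -0.9971] q [ 0.546  0.499  1.566  0.045  1.14  -0.486] toolx z -0.039 tooly z -0.0651
```

arm_command:
  increments:
    - [[0,0,0],8.5]
    - [[0,0,0],8.5]
    - [[0,0,0],8.5]
    - [[0,0,0],8.5]
    - [[0,0,0],8.5]
    - [[0,0,0],8.5]
    - [[0,0,0],8.5]
    - [[0,0,0],8.5]
    - [[0,0,0],8.5]
    - [[0,0,0],8.5]
    - [[0,0,0],0]

```text
t: 21.2
ee_pos: [535.6, 354.3, 199.7]
orientation: [3.028, -0.769, -0.114]
ft_force: [0.6, -0.3, 0.3]
width: 61.3
```

```bash
python3 -c "
from h import *
plan([521,362,200],59.2);tz()"
```

```text
t 21.2 pos [535.6 354.3 199.7] yaw -28.56 tilt 4.26 w 61.3 F [ 0.6 -0.3  0.3] M [-0.03 -0.07  0.  ]
turn(tool) -87.76 shift now-axes cm [-1.65  0.02  0.08] after turn [-0.09 -1.65 -0.03]
toolz [-0.0742  0.0026 -0.9972] q [0.546 0.501 1.563 0.045 1.14  1.024] toolx z -0.0665 tooly z 0.0332
```

arm_command:
  increments:
    - [[0,0,-4],0]
    - [[0,0,0],0]
    - [[0,0,0],0]
    - [[0,0,-4],0]
    - [[0,0,0],0]
    - [[0,0,0],0]
    - [[0,0,-4],0]
    - [[0,0,0],0]
    - [[0,0,0],0]
    - [[0,0,-4],0]
    - [[0,0,0],0]
    - [[0,0,0],0]
    - [[0,0,0],0]

```text
t: 22.5
ee_pos: [545.0, 352.5, 352.3]
orientation: [3.024, -0.741, -0.13]
ft_force: [0.9, 0.2, 0.8]
width: 61.6
```

```bash
python3 -c "
from h import *
plan([521,362,200],59.2);tz()"
```

```text
t 22.5 pos [545.  352.5 352.3] yaw -27.65 tilt 5.01 w 61.6 F [0.9 0.2 0.8] M [-0.02 -0.05 -0.01]
turn(tool) -86.85 shift now-axes cm [-1.41 -0.42 15.38] after turn [-0.42 -2.54 15.23]
toolz [-0.0873 -0.0052 -0.9962] q [0.537 0.388 1.384 0.041 1.447 1.011] toolx z -0.075 tooly z 0.0449
```

arm_command:
  increments:
    - [[0,0,4],0]
    - [[0,0,4],0]
    - [[0,0,4],0]
    - [[0,0,4],0]
    - [[0,0,0],-8.5]
    - [[0,0,0],-8.5]
    - [[0,0,0],-8.5]
    - [[0,0,0],-8.5]
    - [[0,0,0],-8.5]
    - [[0,0,0],-8.5]
    - [[0,0,0],-8.5]
    - [[0,0,0],-8.5]
    - [[0,0,0],-8.5]
    - [[0,0,0],-8.5]
    - [[0,0,0],0]

```text
t: 24.0
ee_pos: [518.7, 345.2, 166.5]
orientation: [-2.701, -1.522, 0.167]
ft_force: [0.0, 0.5, 0.9]
width: 61.5
```

```bash
python3 -c "
from h import *
plan([521,362,200],59.2);tz()"
```

```text
t 24.0 pos [518.7 345.2 166.5] yaw 58.98 tilt 6.52 w 61.5 F [0.  0.5 0.9] M [ 0.03 -0.16 -0.02]
turn(tool) -0.22 shift now-axes cm [ 1.3  -0.96 -3.39] after turn [ 1.56 -0.66 -3.35]
toolz [-0.1117 -0.0204 -0.9935] q [ 0.548  0.532  1.599  0.045  1.117 -0.5  ] toolx z -0.0753 tooly z -0.085
```

```bash
python3 -c "
from h import *
plan([900,360,320],59.2);tz()"
```

```text
t 24.0 pos [518.7 345.2 166.5] yaw 58.98 tilt 6.52 w 61.5 F [0.  0.5 0.9] M [ 0.03 -0.16 -0.02]
turn(tool) -0.22 shift now-axes cm [ 19.7   30.36 -19.54] after turn [ 20.8   32.   -15.35]
toolz [-0.1117 -0.0204 -0.9935] q [ 0.548  0.532  1.599  0.045  1.117 -0.5  ] toolx z -0.0753 tooly z -0.085
```

arm_command:
  increments:
    - [[1,1,-4.5],0]
    - [[1,2,-4.5],0]
    - [[2,3,-4],0]
    - [[2.4,4,-2],0]
    - [[2.4,4,-2],0]
    - [[2.4,4,-2],0]
    - [[2.4,4,-1.5],0]
    - [[2.4,4,-1],0]

```text
t: 24.8
ee_pos: [836.2, 346.5, 339.2]
orientation: [-2.723, -1.483, 0.19]
ft_force: [1.4, 1.9, 1.1]
width: 61.5
```

```bash
python3 -c "
from h import *
plan([920,368,320],59.2);tz()"
```

```text
t 24.8 pos [836.2 346.5 339.2] yaw 57.36 tilt 7.28 w 61.5 F [1.4 1.9 1.1] M [ 0.1  -0.22 -0.  ]
turn(tool) -1.84 shift now-axes cm [6.48 5.99 0.81] after turn [6.14 6.1  1.92]
toolz [-0.1237 -0.0276 -0.9919] q [ 0.373  0.934  0.48   0.02   1.853 -0.62 ] toolx z -0.0903 tooly z -0.0889
```

arm_command:
  increments:
    - [[3.2,3,0.6],0]
    - [[3.2,3,0.6],0]
    - [[3.2,3,0.6],0]

```text
t: 25.1
ee_pos: [908.2, 354.1, 279.3]
orientation: [-2.738, -1.462, 0.166]
ft_force: [-0.1, 0.6, -3.2]
width: 61.4
```

```bash
python3 -c "
from h import *
plan([940,368,320],59.2);tz()"
```

```text
t 25.1 pos [908.2 354.1 279.3] yaw 56.38 tilt 6.41 w 61.4 F [-0.1  0.6 -3.2] M [ 0.03 -0.23 -0.03]
turn(tool) -2.82 shift now-axes cm [ 2.59  1.53 -4.43] after turn [ 2.82  2.02 -4.07]
toolz [-0.1096 -0.0214 -0.9937] q [ 0.354  1.185  0.099  0.019  1.968 -0.621] toolx z -0.0787 tooly z -0.0792
```

```bash
python3 -c "
from h import *
plan([521,362,330],59.2);tz()"
```

```text
t 25.1 pos [908.2 354.1 279.3] yaw 56.38 tilt 6.41 w 61.4 F [-0.1  0.6 -3.2] M [ 0.03 -0.23 -0.03]
turn(tool) -2.82 shift now-axes cm [-21.11 -32.85  -0.81] after turn [-19.15 -33.67  -5.07]
toolz [-0.1096 -0.0214 -0.9937] q [ 0.354  1.185  0.099  0.019  1.968 -0.621] toolx z -0.0787 tooly z -0.0792
```

arm_command:
  increments:
    - [[-2.6,-4.1,0],0]
    - [[0,0,0],0]
    - [[0,0,0],0]
    - [[-2.6,-4.1,0],0]
    - [[0,0,0],0]
    - [[0,0,0],0]

```text
t: 25.7
ee_pos: [842.8, 354.8, 253.3]
orientation: [-2.744, -1.435, 0.231]
ft_force: [0.9, 0.3, 0.6]
width: 61.2
```

```bash
python3 -c "
from h import *
plan([521,362,330],59.2);tz()"
```

```text
t 25.7 pos [842.8 354.8 253.3] yaw 55.57 tilt 8.79 w 61.2 F [0.9 0.3 0.6] M [ 0.03 -0.21  0.  ]
turn(tool) -3.63 shift now-axes cm [-18.36 -27.38  -2.83] after turn [-15.86 -28.01  -7.67]
toolz [-0.1484 -0.0363 -0.9883] q [ 0.378  0.999  0.532  0.021  1.763 -0.583] toolx z -0.1145 tooly z -0.1012
```

arm_command:
  increments:
    - [[-1.4,-2.1,-0.3],0]
    - [[0,0,0],0]
    - [[0,0,0],0]

```text
t: 26.0
ee_pos: [825.1, 357.5, 270.2]
orientation: [-2.75, -1.433, 0.201]
ft_force: [-0.0, -0.4, -0.6]
width: 61.3
```

```bash
python3 -c "
from h import *
plan([521,362,330],59.2);tz()"
```

```text
t 26.0 pos [825.1 357.5 270.2] yaw 55.32 tilt 7.69 w 61.3 F [-0.  -0.4 -0.6] M [ 0.03 -0.16  0.01]
turn(tool) -3.88 shift now-axes cm [-17.44 -25.55  -1.96] after turn [-15.19 -26.35  -5.98]
toolz [-0.1306 -0.0293 -0.991 ] q [ 0.388  0.937  0.616  0.023  1.721 -0.571] toolx z -0.0988 tooly z -0.0903
```

arm_command:
  increments:
    - [[-1.4,-2.1,-0.3],0]

```text
t: 26.1
ee_pos: [804.1, 357.9, 277.0]
orientation: [-2.752, -1.431, 0.194]
ft_force: [0.2, 0.5, 0.5]
width: 61.7
```

```bash
python3 -c "
from h import *
plan([521,362,330],59.2);tz()"
```

```text
t 26.1 pos [804.1 357.9 277. ] yaw 55.17 tilt 7.41 w 61.7 F [0.2 0.5 0.5] M [ 0.02 -0.2  -0.01]
turn(tool) -4.03 shift now-axes cm [-16.26 -23.72  -1.7 ] after turn [-14.14 -24.53  -5.3 ]
toolz [-0.126  -0.0276 -0.9916] q [ 0.397  0.885  0.702  0.023  1.682 -0.561] toolx z -0.095 tooly z -0.0872
```

arm_command:
  increments:
    - [[0,0,0],0]

```text
t: 26.2
ee_pos: [805.1, 359.2, 281.4]
orientation: [-2.753, -1.432, 0.185]
ft_force: [-0.8, 1.1, 0.7]
width: 61.6
```

```bash
python3 -c "
from h import *
plan([521,362,330],59.2);tz()"
```

```text
t 26.2 pos [805.1 359.2 281.4] yaw 55.18 tilt 7.08 w 61.6 F [-0.8  1.1  0.7] M [ 0.02 -0.14 -0.01]
turn(tool) -4.02 shift now-axes cm [-16.36 -23.68  -1.41] after turn [-14.3  -24.54  -4.86]
toolz [-0.1206 -0.0251 -0.9924] q [ 0.398  0.882  0.698  0.024  1.683 -0.56 ] toolx z -0.0898 tooly z -0.0843
```

arm_command:
  increments:
    - [[0,0,0],0]
    - [[0,0,0],0]
    - [[0,0,0],0]

```text
t: 26.5
ee_pos: [810.3, 359.5, 285.4]
orientation: [-2.756, -1.43, 0.17]
ft_force: [0.5, 0.1, -0.2]
width: 61.8
```

```bash
python3 -c "
from h import *
plan([521,362,330],59.2);tz()"
```

```text
t 26.5 pos [810.3 359.5 285.4] yaw 55.05 tilt 6.53 w 61.8 F [ 0.5  0.1 -0.2] M [ 0.02 -0.19 -0.03]
turn(tool) -4.15 shift now-axes cm [-16.68 -24.02  -1.21] after turn [-14.6  -24.97  -4.46]
toolz [-0.1115 -0.0218 -0.9935] q [ 0.396  0.884  0.684  0.023  1.685 -0.56 ] toolx z -0.082 tooly z -0.0787
```

arm_command:
  increments:
    - [[0,0,0],0]
    - [[0,0,0],0]
    - [[0,0,0],0]
    - [[0,0,0],0]
    - [[0,0,0],0]
    - [[0,0,0],0]

```text
t: 27.1
ee_pos: [811.5, 359.0, 283.7]
orientation: [-2.756, -1.429, 0.171]
ft_force: [0.3, 0.5, 0.6]
width: 61.6
```

```bash
python3 -c "
from h import *
plan([521,362,330],59.2);tz()"
```

```text
t 27.1 pos [811.5 359.  283.7] yaw 55.0 tilt 6.57 w 61.6 F [0.3 0.5 0.6] M [ 0.   -0.18  0.05]
turn(tool) -4.2 shift now-axes cm [-16.75 -24.15  -1.34] after turn [-14.62 -25.11  -4.63]
toolz [-0.1123 -0.0221 -0.9934] q [ 0.395  0.888  0.681  0.023  1.686 -0.56 ] toolx z -0.0828 tooly z -0.0791
```

arm_command:
  increments:
    - [[-2.7,-4,-0.2],0]
    - [[0,0,0],0]
    - [[0,0,0],0]
    - [[0,0,0],0]
    - [[-2.7,-4,-0.2],0]
    - [[0,0,0],0]
    - [[0,0,0],0]
    - [[0,0,0],0]
    - [[-2.7,-4,-0.2],0]
    - [[0,0,0],0]
    - [[0,0,0],0]
    - [[0,0,0],0]
    - [[-2.7,-4,-0.2],0]
    - [[0,0,0],0]
    - [[0,0,0],0]
    - [[0,0,0],0]
    - [[0,0,0],0]

```text
t: 28.8
ee_pos: [627.8, 362.4, 302.5]
orientation: [-2.76, -1.419, 0.184]
ft_force: [-1.1, -0.2, -0.2]
width: 61.7
```

```bash
python3 -c "
from h import *
plan([700,480,330],59.2);tz()"
```

```text
t 28.8 pos [627.8 362.4 302.5] yaw 54.63 tilt 7.02 w 61.7 F [-1.1 -0.2 -0.2] M [ 0.04 -0.2   0.02]
turn(tool) -4.57 shift now-axes cm [13.47 -1.24 -3.89] after turn [13.8   0.18 -2.75]
toolz [-0.1196 -0.0252 -0.9925] q [ 0.492  0.568  1.214  0.035  1.478 -0.462] toolx z -0.0901 tooly z -0.0827
```

arm_command:
  increments:
    - [[4.5,2.1,-0.6],0]
    - [[0.02,0,0],0]

```text
t: 29.0
ee_pos: [670.5, 385.2, 298.4]
orientation: [-2.761, -1.417, 0.195]
ft_force: [-0.9, 0.5, -0.3]
width: 61.2
```

```bash
python3 -c "
from h import *
plan([700,480,330],59.2);tz()"
```

```text
t 29.0 pos [670.5 385.2 298.4] yaw 54.58 tilt 7.43 w 61.2 F [-0.9  0.5 -0.3] M [-0.   -0.12  0.06]
turn(tool) -4.62 shift now-axes cm [ 9.08 -3.43 -3.78] after turn [ 9.65 -2.32 -3.16]
toolz [-0.1261 -0.0287 -0.9916] q [ 0.492  0.659  1.069  0.034  1.539 -0.459] toolx z -0.0968 tooly z -0.0857
```

arm_command:
  increments:
    - [[0,0,0],0]
    - [[0,0,0],0]
    - [[0,0,0],0]
    - [[0,0,0],0]

```text
t: 29.4
ee_pos: [671.7, 384.5, 298.3]
orientation: [-2.762, -1.416, 0.194]
ft_force: [0.6, -0.8, -0.1]
width: 61.4
```

```bash
python3 -c "
from h import *
plan([700,480,330],59.2);tz()"
```

```text
t 29.4 pos [671.7 384.5 298.3] yaw 54.51 tilt 7.39 w 61.4 F [ 0.6 -0.8 -0.1] M [ 0.09 -0.16  0.  ]
turn(tool) -4.69 shift now-axes cm [ 9.07 -3.57 -3.77] after turn [ 9.65 -2.45 -3.17]
toolz [-0.1254 -0.0283 -0.9917] q [ 0.491  0.66   1.068  0.034  1.539 -0.46 ] toolx z -0.0962 tooly z -0.0853
```

arm_command:
  increments:
    - [[-4.5,-2.1,0.6],0]
    - [[-0.02,0,0],0]

```text
t: 29.6
ee_pos: [623.6, 357.7, 293.5]
orientation: [-2.761, -1.415, 0.209]
ft_force: [0.1, 1.0, -0.0]
width: 61.3
```

```bash
python3 -c "
from h import *
plan([700,480,330],59.2);tz()"
```

```text
t 29.6 pos [623.6 357.7 293.5] yaw 54.54 tilt 7.93 w 61.3 F [ 0.1  1.  -0. ] M [ 0.08 -0.18  0.03]
turn(tool) -4.66 shift now-axes cm [13.93 -1.33 -5.04] after turn [14.42  0.3  -3.65]
toolz [-0.1339 -0.0329 -0.9904] q [ 0.49   0.573  1.227  0.034  1.476 -0.463] toolx z -0.1049 tooly z -0.0895
```

arm_command:
  increments:
    - [[0,0,0],0]
    - [[0,0,0],0]
    - [[0,0,0],0]
    - [[0,0,0],0]

```text
t: 30.0
ee_pos: [625.4, 358.7, 298.0]
orientation: [-2.762, -1.416, 0.197]
ft_force: [0.0, -0.4, 0.7]
width: 61.3
```

```bash
python3 -c "
from h import *
plan([700,480,330],59.2);tz()"
```

```text
t 30.0 pos [625.4 358.7 298. ] yaw 54.53 tilt 7.5 w 61.3 F [ 0.  -0.4  0.7] M [ 0.03 -0.17 -0.  ]
turn(tool) -4.67 shift now-axes cm [13.83 -1.35 -4.48] after turn [14.24  0.2  -3.2 ]
toolz [-0.1271 -0.0293 -0.9915] q [ 0.49   0.569  1.222  0.034  1.477 -0.463] toolx z -0.098 tooly z -0.0861
```

```bash
python3 -c "
from h import *
plan([445,80,230],54.5);tz()"
```

```text
t 30.0 pos [625.4 358.7 298. ] yaw 54.53 tilt 7.5 w 61.3 F [ 0.  -0.4  0.7] M [ 0.03 -0.17 -0.  ]
turn(tool) 0.03 shift now-axes cm [-32.34   2.35   9.85] after turn [-33.17   1.5    6.8 ]
toolz [-0.1271 -0.0293 -0.9915] q [ 0.49   0.569  1.222  0.034  1.477 -0.463] toolx z -0.098 tooly z -0.0861
```

arm_command:
  increments:
    - [[-4.7,0.3,0.8],0]
    - [[-4.7,0.3,0.8],0]
    - [[-4.7,0.3,0.8],0]
    - [[-4.7,0.3,0.8],0]
    - [[-4.7,0.3,0.8],0]
    - [[-4.7,0.3,0.8],0]
    - [[-3,0.3,0.8],0]
    - [[0,0,0],0]
    - [[0,0,0],0]
  gripper: 0

```text
t: 30.9
ee_pos: [457.6, 86.9, 271.4]
orientation: [-2.764, -1.42, 0.174]
ft_force: [0.4, 0.7, 0.2]
width: 0.6
```

```bash
python3 -c "
from h import *
plan([445,80,30],54.5);tz()"
```

```text
t 30.9 pos [457.6  86.9 271.4] yaw 54.58 tilt 6.63 w 0.6 F [0.4 0.7 0.2] M [ 0.01 -0.23  0.02]
turn(tool) 0.08 shift now-axes cm [ 0.79  1.25 24.13] after turn [-1.29 -0.63 24.14]
toolz [-0.1128 -0.0249 -0.9933] q [ 0.166  0.184  1.853 -0.006  1.221 -0.781] toolx z -0.086 tooly z -0.0772
```

arm_command:
  increments:
    - [[0.2,0.3,4.5],0]
    - [[0.2,0.3,4.5],0]
    - [[0.2,0.3,4.5],0]
    - [[0.1,0.2,4],0]
    - [[0,0,2],0]
    - [[0,0,0],0]

```text
t: 31.5
ee_pos: [463.6, 88.3, 73.4]
orientation: [-2.767, -1.428, 0.145]
ft_force: [0.0, -0.6, 0.3]
width: 0.8
```

```bash
python3 -c "
from h import *
plan([445,80,2],54.5);tz()"
```

```text
t 31.5 pos [463.6  88.3  73.4] yaw 54.74 tilt 5.52 w 0.8 F [ 0.  -0.6  0.3] M [ 0.05 -0.11 -0.02]
turn(tool) 0.24 shift now-axes cm [-1.24 -0.57  7.3 ] after turn [-1.76 -1.03  7.14]
toolz [-0.0939 -0.0211 -0.9954] q [ 0.167  0.485  1.99  -0.008  0.763 -0.781] toolx z -0.0716 tooly z -0.0643
```

arm_command:
  increments:
    - [[-1.3,-0.6,2.5],0]
    - [[-0.2,0,2.2],0]
    - [[0,0,1],0]
    - [[0,0,0],0]

```text
t: 31.9
ee_pos: [452.5, 81.9, 19.1]
orientation: [-2.768, -1.434, 0.132]
ft_force: [0.5, 0.6, 0.6]
width: 0.7
```

```bash
python3 -c "
from h import *
plan([445,80,2],54.5);tz()"
```

```text
t 31.9 pos [452.5  81.9  19.1] yaw 54.9 tilt 5.0 w 0.7 F [0.5 0.6 0.6] M [ 0.01 -0.18  0.  ]
turn(tool) 0.4 shift now-axes cm [-0.48 -0.4   1.77] after turn [-0.6  -0.5   1.71]
toolz [-0.085  -0.0197 -0.9962] q [ 0.157  0.576  2.032 -0.011  0.621 -0.79 ] toolx z -0.0651 tooly z -0.058
```

Gentle levelling press on the bare table.

arm_command:
  increments:
    - [[0,0,1],0]
    - [[0,0,0.8],0]
    - [[0,0,0.3],0]
    - [[0,0,0.3],0]

```text
t: 32.3
ee_pos: [454.8, 82.7, 0.1]
orientation: [-2.769, -1.437, 0.124]
ft_force: [-14.3, -2.8, 79.7]
width: 0.3
```

```bash
python3 -c "
from h import *
plan([445,80,2],54.5);tz()"
```

```text
t 32.3 pos [4.548e+02 8.270e+01 1.000e-01] yaw 54.94 tilt 4.69 w 0.3 F [-14.3  -2.8  79.7] M [-0.71  3.02 -0.01]
turn(tool) 0.44 shift now-axes cm [-0.79 -0.65 -0.11] after turn [-0.79 -0.64 -0.19]
toolz [-0.0795 -0.0192 -0.9967] q [ 0.158  0.615  2.031 -0.012  0.577 -0.789] toolx z -0.0615 tooly z -0.0539
```

arm_command:
  increments:
    - [[0,0,0.4],0]
    - [[0,0,0.4],0]
    - [[0,0,0.4],0]

```text
t: 32.6
ee_pos: [454.8, 82.7, 0.2]
orientation: [-2.77, -1.437, 0.123]
ft_force: [-11.3, -1.1, 58.5]
width: 0.6
```

```bash
python3 -c "
from h import *
plan([445,80,2],54.5);tz()"
```

```text
t 32.6 pos [4.548e+02 8.270e+01 2.000e-01] yaw 54.93 tilt 4.64 w 0.6 F [-11.3  -1.1  58.5] M [-0.55  2.31 -0.04]
turn(tool) 0.43 shift now-axes cm [-0.79 -0.65 -0.1 ] after turn [-0.79 -0.64 -0.18]
toolz [-0.0786 -0.0194 -0.9967] q [ 0.159  0.615  2.031 -0.012  0.576 -0.788] toolx z -0.0611 tooly z -0.0531
```

arm_command:
  increments:
    - [[-0.35,-0.35,-0.05],0]
    - [[-0.35,-0.35,-0.0],0]

```text
t: 32.8
ee_pos: [447.2, 81.4, 4.2]
orientation: [-2.772, -1.438, 0.115]
ft_force: [0.5, -0.4, -0.7]
width: 0.7
```

```bash
python3 -c "
from h import *
plan([445,80,2],54.5);tz()"
```

```text
t 32.8 pos [447.2  81.4   4.2] yaw 54.92 tilt 4.32 w 0.7 F [ 0.5 -0.4 -0.7] M [ 0.07 -0.11  0.01]
turn(tool) 0.42 shift now-axes cm [-0.23 -0.09  0.24] after turn [-0.25 -0.1   0.22]
toolz [-0.073  -0.0185 -0.9972] q [ 0.159  0.6    2.052 -0.013  0.565 -0.788] toolx z -0.0572 tooly z -0.049
```

arm_command:
  increments:
    - [[0,0,-4],0]
    - [[0,0,-4],0]
    - [[0,0,-4],0]
    - [[0,0,-4],0]
    - [[0,0,0],0]
    - [[0,0,0],0]
    - [[0,0,0],0]
    - [[0,0,0],0]

```text
t: 33.6
ee_pos: [456.4, 84.1, 165.4]
orientation: [-2.769, -1.436, 0.125]
ft_force: [-0.4, 0.3, -1.0]
width: 0.3
```

```bash
python3 -c "
from h import *
plan([445,80,2],54.5);tz()"
```

```text
t 33.6 pos [456.4  84.1 165.4] yaw 54.92 tilt 4.73 w 0.3 F [-0.4  0.3 -1. ] M [ 0.02 -0.18  0.02]
turn(tool) 0.42 shift now-axes cm [ 0.03  0.19 16.38] after turn [-1.   -0.7  16.34]
toolz [-0.0801 -0.0195 -0.9966] q [ 0.161  0.31   1.97  -0.008  0.944 -0.791] toolx z -0.0621 tooly z -0.0542
```

arm_command:
  increments:
    - [[0,0,4],0]
    - [[0,0,4],0]
    - [[0,0,4],0]
    - [[0,0,0],0]
    - [[0,0,0],0]
    - [[0,0,0],0]

```text
t: 34.2
ee_pos: [444.2, 81.3, 39.0]
orientation: [-2.767, -1.435, 0.136]
ft_force: [1.7, -0.5, -0.1]
width: 0.2
```

```bash
python3 -c "
from h import *
plan([445,80,2],54.5);tz()"
```

```text
t 34.2 pos [444.2  81.3  39. ] yaw 54.93 tilt 5.16 w 0.2 F [ 1.7 -0.5 -0.1] M [ 0.06 -0.19  0.01]
turn(tool) 0.43 shift now-axes cm [0.19 0.36 3.68] after turn [-0.06  0.14  3.7 ]
toolz [-0.0875 -0.0206 -0.9959] q [ 0.159  0.53   2.046 -0.011  0.656 -0.789] toolx z -0.0673 tooly z -0.0597
```

Run:
```python
from h import *
K,R,t=cam("top"); print("cam",(-R.T@t).round(0))
a=ray("top",182,237,39);b=ray("top",201.5,246.5,39);c=ray("top",182,282,39)
print(a,b,c,"mid",(a+c)/2,np.linalg.norm(a-b),np.linalg.norm(b-c),np.degrees(np.arctan2(*(b-c)[1::-1])))
c=np.array([521.,362,0]); 
im=cv2.imread("pics/t7r.png"); s0=cv2.imread("pics/scene0.png")
for th,cx,cy in((-31.,521.,362.),):
  a=np.radians(th); X=np.array([np.cos(a),np.sin(a),0]);Y=np.array([-np.sin(a),np.cos(a),0]);o=np.array([cx,cy,0])
  for n,I,(u0,v0,w,h) in(("top",im,(140,210,100,90)),("scene",s0,(180,280,90,100))):
    B=cv2.resize(I[v0:v0+h,u0:u0+w],None,fx=6,fy=6,interpolation=cv2.INTER_CUBIC)
    z=lambda p:((proj(n,p)-[u0,v0])*6+2.5).round().astype(np.int32)
    for zz,lx,ly,col in((39,55,32,(0,0,255)),(2,55,32,(255,0,255)),(92,36,10,(0,255,255))):
        cv2.polylines(B,[z([o+X*sx*lx+Y*sy*ly+[0,0,zz] for sx,sy in((1,1),(1,-1),(-1,-1),(-1,1))])],True,col,1)
    cv2.imwrite(f"pics/m_{n}.png",B)
```

```text
cam [ 361.   65. 1299.]
[577.25761665 368.74066581  39.        ] [552.8906803  318.36223567  39.        ] [462.68781556 363.94751917  39.        ] mid [519.9727161  366.34409249  39.        ] 55.96189605984576 101.06718003910382 -26.810392423931425
```

View pics/m_top.png

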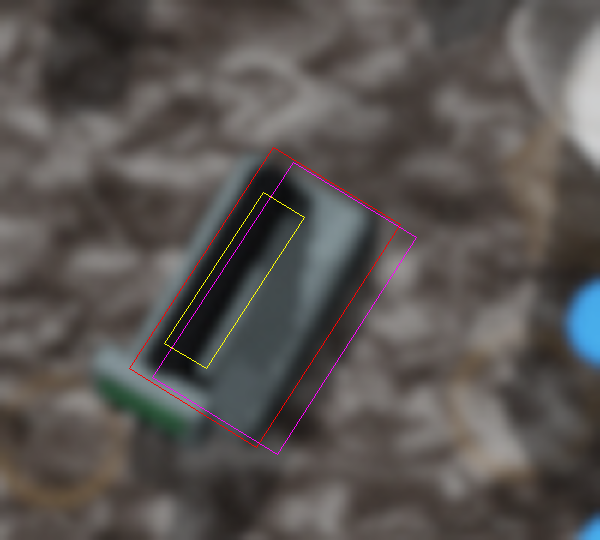

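View pics/m_scene.png

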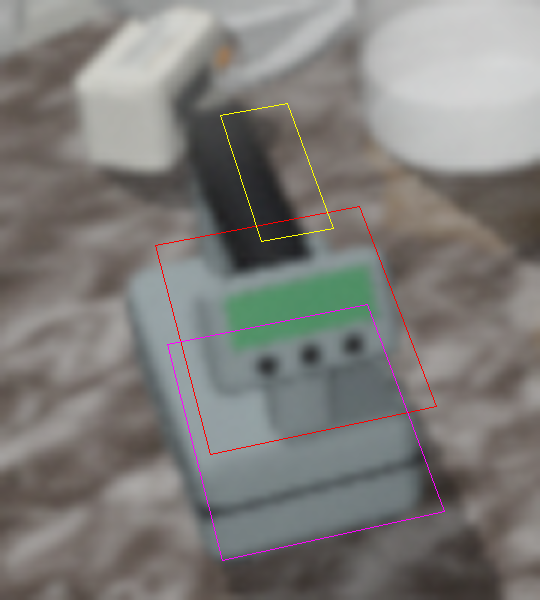

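Run:
```python
from h import *
S=lambda x,y,z:ray("scene",180+x/6-.4,280+y/6-.4,z)
T=lambda x,y,z:ray("top",140+x/6-.4,210+y/6-.4,z)
l=S(213,558,2);r=S(422,508,2);print("scene bottom near",l.round(1),r.round(1),np.linalg.norm(l-r).round(1))
d=(r-l)[:2];y=-d/np.linalg.norm(d);x=np.array([y[1],-y[0]]);print("ang",np.degrees(np.arctan2(x[1],x[0])),"ctr",((l+r)[:2]/2+55*x).round(1))
print("scene handle far",S(195,112,92).round(1),S(250,112,92).round(1),"left edge near",S(232,268,92).round(1),S(308,258,92).round(1))
for p in((250,155),(370,210),(257,437)):print("top box",T(*p,39).round(1))
im=cv2.imread("pics/t7r.png"); g=cv2.cvtColor(im,cv2.COLOR_BGR2GRAY)
for th in(30,35,40,45,50):
    m=np.zeros_like(g);m[235:285,155:200]=(g[235:285,155:200]<th);n,lab,st,ce=cv2.connectedComponentsWithStats(m);k=1+np.argmax(st[1:,4]);yx=np.argwhere(lab==k);mu=yx.mean(0);w,V=np.linalg.eigh(np.cov((yx-mu).T));print(th,st[k,4],mu[::-1],ray("top",mu[1],mu[0],92).round(1),np.sqrt(12*w)*2.4,V[:,1], "ang",np.degrees(np.arctan2(V[1,1],V[0,1])))
# direction in world
p=ray("top",187,240,92)-ray("top",169,271,92);print(np.degrees(np.arctan2(p[1],p[0])))
```

```text
scene bottom near [492.9 418.7   2. ] [463.2 366.    2. ] 60.5
ang -29.424186668210076 ctr [526.  365.3]
scene handle far [564.1 355.8  92. ] [551.3 345.4  92. ] left edge near [491.4 402.8  92. ] [479.  386.4  92. ]
top box [581.3 370.8  39. ]
top box [557.8 319.1  39. ]
top box [461.6 362.8  39. ]
30 231 [177.25108225 254.53246753] [525.  365.6  92. ] [15.41758692 89.53273517] [-0.85724313  0.51491185] ang 149.0084367810184
35 252 [177.27380952 254.41666667] [525.3 365.6  92. ] [16.62911096 89.81181578] [-0.85604471  0.51690179] ang 148.87534181105318
40 271 [177.33579336 254.3800738 ] [525.4 365.4  92. ] [17.74179665 92.01421751] [-0.85448825  0.51947073] ang 148.70324435419718
45 288 [177.34722222 254.49305556] [525.1 365.4  92. ] [18.68539362 92.83564456] [-0.85308893  0.52176554] ang 148.549244759061
50 306 [177.31699346 254.4869281 ] [525.1 365.5  92. ] [19.88270862 93.88712962] [-0.85592949  0.51709255] ang 148.86257343797814
-27.916831217216583
```

Run:
```python
import cv2,numpy as np
im=cv2.imread("pics/t7r.png")[230:295,150:215]; im=cv2.convertScaleAbs(im,alpha=1.6); cv2.imwrite("pics/m2.png",cv2.resize(im,None,fx=9,fy=9,interpolation=cv2.INTER_CUBIC))
im=cv2.imread("pics/scene0.png")[290:380,190:270]; im=cv2.convertScaleAbs(im,alpha=1.4); cv2.imwrite("pics/m3.png",cv2.resize(im,None,fx=6.5,fy=6.5,interpolation=cv2.INTER_CUBIC))
```

```text
(no output)
```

View pics/m2.png

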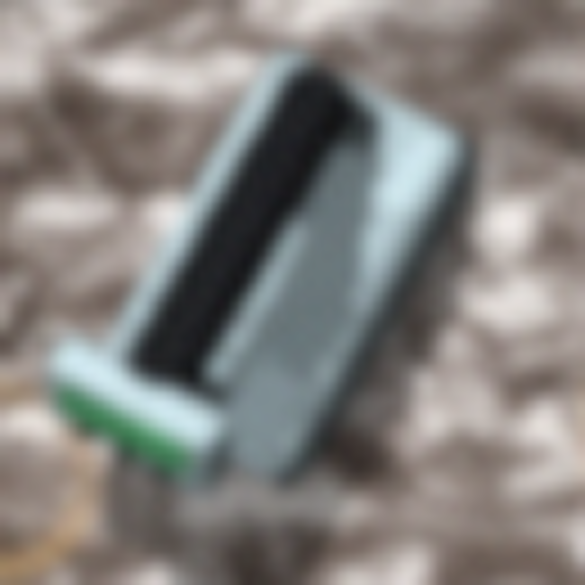

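View pics/m3.png

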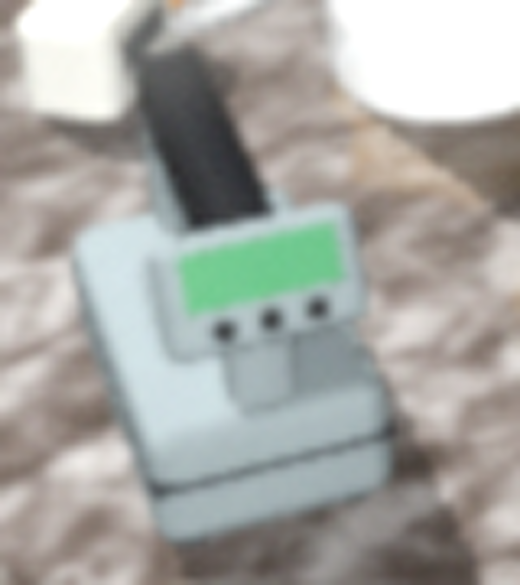

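arm_command:
  increments:
    - [[0,0,-5],0]
    - [[0,0,-5],0]
    - [[0,0,-5],0]
    - [[0,0,-2.5],0]
    - [[0,0,0],0]
    - [[0,0,0],0]
    - [[0,0,0],0]
  gripper: 0.7

```text
t: 34.9
ee_pos: [462.1, 85.4, 226.0]
orientation: [-2.77, -1.437, 0.12]
ft_force: [-0.1, 0.8, -0.3]
width: 52.8
```

```bash
python3 -c "
from h import *
plan([523.8,365,190],60.8);tz()"
```

```text
t 34.9 pos [462.1  85.4 226. ] yaw 54.91 tilt 4.55 w 52.8 F [-0.1  0.8 -0.3] M [ 0.06 -0.19 -0.01]
turn(tool) -5.89 shift now-axes cm [ 26.59 -10.91   2.58] after turn [27.41 -8.26  3.6 ]
toolz [-0.0771 -0.0189 -0.9968] q [ 0.162  0.228  1.911 -0.007  1.082 -0.792] toolx z -0.0598 tooly z -0.0521
```

arm_command:
  increments:
    - [[4.5,-1.8,0.2],0]
    - [[4.5,-1.8,0.2],0]
    - [[4.5,-1.8,0.2],0]
    - [[4.5,-1.8,0.2],0]
    - [[4.5,-1.8,0.2],0]
    - [[3,-1.4,0.2],-5.9]
    - [[0,0,0],0]
    - [[0,0,0],0]
    - [[0,0,0],0]

```text
t: 35.8
ee_pos: [517.6, 358.0, 188.4]
orientation: [-2.69, -1.571, 0.154]
ft_force: [-0.0, 0.2, 0.0]
width: 61.5
```

```bash
python3 -c "
from h import *
plan([523.8,365,120],60.8);tz()"
```

```text
t 35.8 pos [517.6 358.  188.4] yaw 60.71 tilt 5.81 w 61.5 F [-0.   0.2  0. ] M [-0.01 -0.18 -0.  ]
turn(tool) -0.09 shift now-axes cm [1.42 0.66 6.73] after turn [0.91 0.2  6.84]
toolz [-0.0966 -0.0304 -0.9949] q [ 0.573  0.512  1.575  0.029  1.152 -0.497] toolx z -0.074 tooly z -0.0692
```

arm_command:
  increments:
    - [[0.8,0.4,3],0]
    - [[0.5,0.3,3],0]
    - [[0.2,0,2.5],0]
    - [[0,0,0],0]
    - [[0,0,0],0]

```text
t: 36.3
ee_pos: [523.3, 358.2, 101.4]
orientation: [-2.699, -1.558, 0.156]
ft_force: [0.0, 0.2, -0.1]
width: 61.7
```

Run:
```python
from h import *
plan([523.7,364.8,63],60.8);tz()
s=get_image("scene")[:,:,::-1].copy(); cv2.imwrite("pics/s8.png",cv2.resize(s[200:380,150:330],None,fx=3.3,fy=3.3,interpolation=cv2.INTER_CUBIC))
```

```text
t 36.3 pos [523.3 358.2 101.4] yaw 60.13 tilt 5.86 w 61.7 F [ 0.   0.2 -0.1] M [ 0.05 -0.2  -0.02]
turn(tool) -0.67 shift now-axes cm [ 0.88 -0.03  3.79] after turn [ 0.6  -0.29  3.84]
toolz [-0.0973 -0.031  -0.9948] q [ 0.569  0.626  1.608  0.031  1.007 -0.496] toolx z -0.0755 tooly z -0.0687
```

View pics/s8.png

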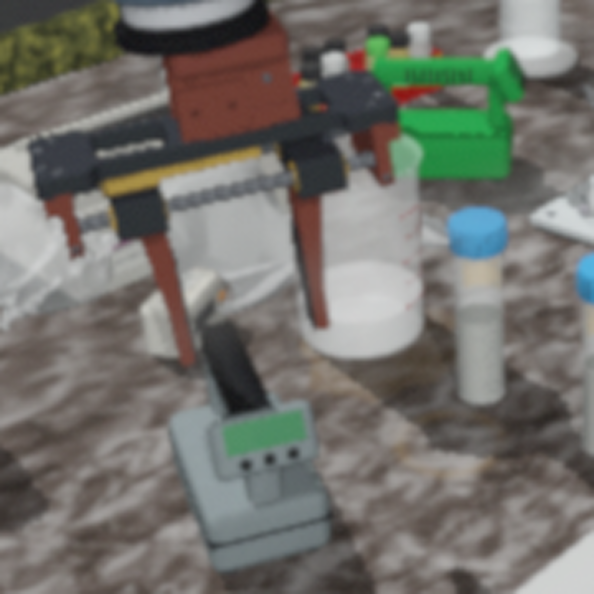

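arm_command:
  increments:
    - [[0.7,0,1.5],-0.7]
    - [[0.2,0,1.3],0]
    - [[0,0,0.5],0]
    - [[0,0,0],0]
    - [[0,0,0],0]

```text
t: 36.85
ee_pos: [526.4, 365.9, 68.7]
orientation: [-2.689, -1.574, 0.148]
ft_force: [-1.1, 0.1, -1.1]
width: 61.7
```

```bash
python3 -c "
from h import *
plan([523.7,364.8,63],60.8);tz()"
```

```text
t 36.85 pos [526.4 365.9  68.7] yaw 60.82 tilt 5.58 w 61.7 F [-1.1  0.1 -1.1] M [ 0.   -0.2   0.01]
turn(tool) 0.02 shift now-axes cm [-0.19 -0.14  0.59] after turn [-0.23 -0.18  0.57]
toolz [-0.093  -0.0282 -0.9953] q [ 0.576  0.676  1.604  0.033  0.955 -0.504] toolx z -0.0701 tooly z -0.0672
```

arm_command:
  increments:
    - [[-0.2,-0.15,0.4],0]
    - [[0,0,0],0]
    - [[0,0,0],0]
    - [[0,0,0],0]

```text
t: 37.25
ee_pos: [523.8, 365.1, 65.5]
orientation: [-2.689, -1.574, 0.146]
ft_force: [0.3, -0.5, 0.1]
width: 61.5
```

arm_command:
  increments:
    - [[0,0,0],0]
    - [[0,0,0],0]
    - [[0,0,0],0]
    - [[0,0,0],0]
    - [[0,0,0],0]
    - [[0,0,0],0]
    - [[0,0,0],0]
    - [[0,0,0],0]
  gripper: 0

```text
t: 38.05
ee_pos: [524.6, 365.5, 66.1]
orientation: [-2.689, -1.574, 0.142]
ft_force: [-0.0, -0.0, 0.7]
width: 20.4
```

```bash
python3 -c "
from h import *
plan([523.7,364.8,63],93.4);tz()"
```

```text
t 38.05 pos [524.6 365.5  66.1] yaw 60.82 tilt 5.39 w 20.4 F [-0.  -0.   0.7] M [ 0.13 -0.22 -0.07]
turn(tool) -32.58 shift now-axes cm [-0.09 -0.03  0.32] after turn [-0.07 -0.1   0.31]
toolz [-0.0902 -0.0264 -0.9956] q [ 0.577  0.676  1.612  0.033  0.944 -0.503] toolx z -0.0672 tooly z -0.0657
```

arm_command:
  increments:
    - [[0,0,-1.5],0]
    - [[0,0,0],0]
    - [[0,0,0],0]
    - [[0,0,0],0]
    - [[0,0,0],-8.2]
    - [[0,0,0],-8.2]
    - [[0,0,0],-8.2]
    - [[0,0,0],-8.2]
    - [[0,0,0],0]
    - [[0,0,0],0]
    - [[0,0,0],0]

```text
t: 39.15
ee_pos: [523.5, 364.2, 79.6]
orientation: [-2.1, -2.265, 0.135]
ft_force: [-0.3, -0.0, -3.8]
width: 20.1
```

Run:
```python
from h import *
plan([523.7,364.8,66],93.4);tz()
s=get_image("scene")[:,:,::-1].copy(); cv2.imwrite("pics/s9.png",cv2.resize(s[200:380,150:330],None,fx=3.3,fy=3.3,interpolation=cv2.INTER_CUBIC))
```

```text
t 39.15 pos [523.5 364.2  79.6] yaw 94.4 tilt 5.75 w 20.1 F [-0.3 -0.  -3.8] M [ 0.11 -0.23 -0.03]
turn(tool) 1.0 shift now-axes cm [0.09 0.16 1.35] after turn [0.06 0.03 1.36]
toolz [-0.0955 -0.0302 -0.995 ] q [ 0.576  0.658  1.608  0.032  0.973 -1.09 ] toolx z -0.0229 tooly z -0.0975
```

View pics/s9.png

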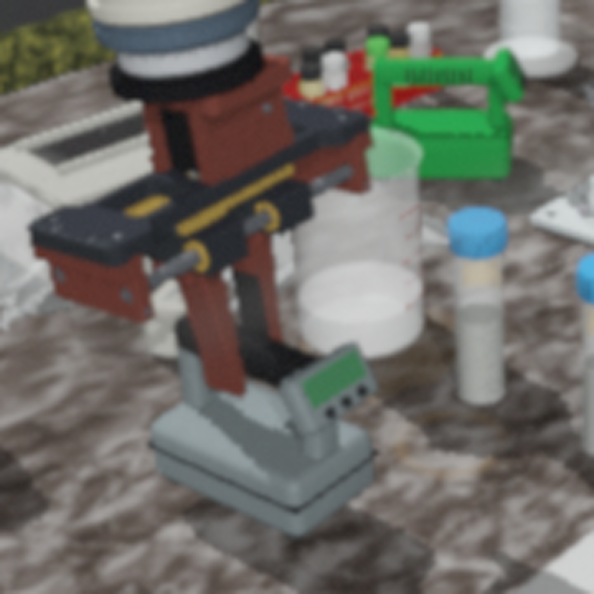

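arm_command:
  increments:
    - [[0,0,0.7],1.0]
    - [[0,0,0.4],0]
    - [[0,0,0],0]
    - [[0,0,0],0]

```text
t: 39.6
ee_pos: [522.1, 363.7, 67.3]
orientation: [-2.126, -2.242, 0.137]
ft_force: [0.0, -0.0, -2.3]
width: 20.0
```

```bash
python3 -c "
from h import *
plan([523.7,364.8,66],93.4);tz()"
```

```text
t 39.6 pos [522.1 363.7  67.3] yaw 93.13 tilt 5.78 w 20.0 F [ 0.  -0.  -2.3] M [ 0.06 -0.28 -0.  ]
turn(tool) -0.27 shift now-axes cm [0.1  0.18 0.11] after turn [0.1  0.17 0.13]
toolz [-0.096  -0.0305 -0.9949] q [ 0.577  0.674  1.614  0.033  0.951 -1.068] toolx z -0.0253 tooly z -0.0975
```

arm_command:
  increments:
    - [[0,0,0.12],0]
    - [[0,0,0],0]
    - [[0,0,0],0]

```text
t: 39.9
ee_pos: [522.2, 364.6, 67.0]
orientation: [-2.126, -2.242, 0.134]
ft_force: [0.4, 0.1, -3.0]
width: 20.0
```

arm_command:
  increments:
    - [[0,0,0],0]
    - [[0,0,0],0]
    - [[0,0,0],0]
    - [[0,0,0],0]
    - [[0,0,0],0]
    - [[0,0,0],0]
  gripper: 0.4

```text
t: 40.5
ee_pos: [523.6, 364.8, 68.2]
orientation: [-2.127, -2.243, 0.13]
ft_force: [-1.0, -0.7, 0.5]
width: 35.4
```

```bash
python3 -c "
from h import *
plan([523.7,364.8,63],93.4);tz()"
```

```text
t 40.5 pos [523.6 364.8  68.2] yaw 93.1 tilt 5.56 w 35.4 F [-1.  -0.7  0.5] M [ 0.04 -0.21  0.02]
turn(tool) -0.3 shift now-axes cm [0.01 0.06 0.52] after turn [0.   0.02 0.52]
toolz [-0.0927 -0.0281 -0.9953] q [ 0.577  0.673  1.612  0.033  0.95  -1.068] toolx z -0.0231 tooly z -0.0941
```

arm_command:
  increments:
    - [[0,0.05,0.4],0]
    - [[0,0,0],0]
    - [[0,0,0],0]
    - [[0,0,0],0]

```text
t: 40.9
ee_pos: [523.6, 364.6, 63.7]
orientation: [-2.127, -2.242, 0.131]
ft_force: [0.2, 0.4, -0.5]
width: 35.2
```

arm_command:
  increments:
    - [[0,0,0],0]
    - [[0,0,0],0]
    - [[0,0,0],0]
    - [[0,0,0],0]
    - [[0,0,0],0]
    - [[0,0,0],0]
  gripper: 0

```text
t: 41.5
ee_pos: [523.6, 365.0, 63.7]
orientation: [-2.127, -2.242, 0.13]
ft_force: [0.6, -0.3, -0.2]
width: 19.9
```

Run:
```python
from h import *
plan([523.7,364.8,63],93.4);tz()
o=get_obs(); np.savez("grasp.npz",p=o["ee_pos"],r=o["orientation"])
s=get_image("scene")[:,:,::-1].copy(); cv2.imwrite("pics/s10r.png",s); cv2.imwrite("pics/s10.png",cv2.resize(s[250:380,180:310],None,fx=4.5,fy=4.5,interpolation=cv2.INTER_CUBIC))
```

```text
t 41.5 pos [523.6 365.   63.7] yaw 93.09 tilt 5.56 w 19.9 F [ 0.6 -0.3 -0.2] M [ 0.25 -0.2  -0.  ]
turn(tool) -0.31 shift now-axes cm [-0.02  0.02  0.07] after turn [-0.02  0.01  0.07]
toolz [-0.0929 -0.0276 -0.9953] q [ 0.577  0.679  1.613  0.034  0.943 -1.068] toolx z -0.0227 tooly z -0.0942
```

View pics/s10.png

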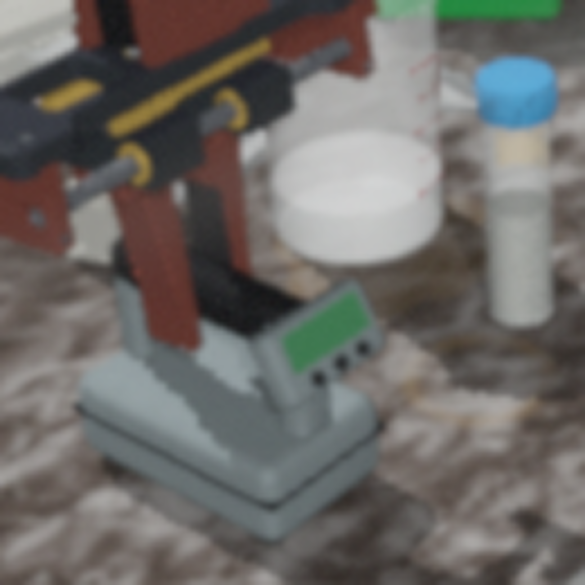

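Run:
```python
from h import *
I=cv2.imread("pics/s10r.png");u0,v0,f=180,250,4.5
B=cv2.resize(I[v0:380,u0:310],None,fx=f,fy=f,interpolation=cv2.INTER_CUBIC)
a=np.radians(3.1+0.5);X=np.array([np.cos(a),np.sin(a),0]);Y=np.array([-np.sin(a),np.cos(a),0]);o=np.array([525.4,365.5,0])
for zz,lx,ly,c in((2,55,32,(255,0,255)),(92,36,10,(0,255,255)),(39,55,32,(0,0,255))):
    p=proj("scene",[o+X*sx*lx+Y*sy*ly+[0,0,zz] for sx,sy in((1,1),(1,-1),(-1,-1),(-1,1))])
    cv2.polylines(B,[((p-[u0,v0])*f+f/2-.5).round().astype(np.int32)],True,c,1)
cv2.imwrite("pics/s10o.png",B)
S=lambda x,y,z:ray("scene",u0+(x-2)/f,v0+(y-2)/f,z)
for p in((270,540),(378,465),(103,468)):print(S(*p,2).round(1))
```

```text
[466.6 387.    2. ]
[467.5 328.4   2. ]
[551.2 399.2   2. ]
```

View pics/s10o.png

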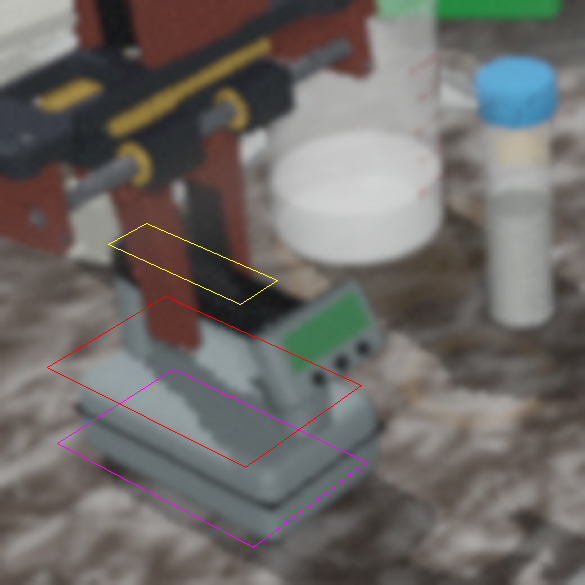

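```bash
python3 -c "
from h import *
plan([523.6,365,235],93.4)"
```

```text
t 41.55 pos [523.6 365.   63.7] yaw 93.09 tilt 5.56 w 20.1 F [-0.7  0.  -0.7] M [ 0.23 -0.17  0.02]
turn(tool) -0.31 shift now-axes cm [ -0.39  -1.61 -17.04] after turn [  0.     0.   -17.13]
```

arm_command:
  increments:
    - [[0,-0.2,-2],0]
    - [[0,-0.3,-3],0]
    - [[0,-0.3,-3.5],0]
    - [[0,-0.3,-3.5],0]
    - [[0,-0.3,-3.5],0]
    - [[0,-0.2,-2],0]
    - [[0,0,0],0]
    - [[0,0,0],0]
    - [[0,0,0],0]

```text
t: 42.45
ee_pos: [520.3, 365.6, 237.8]
orientation: [-2.125, -2.24, 0.152]
ft_force: [-0.1, -0.5, -3.5]
width: 19.9
```

```bash
python3 -c "
from h import *
plan([565,-26,235],93.4);tz()"
```

```text
t 42.45 pos [520.3 365.6 237.8] yaw 93.11 tilt 6.33 w 19.9 F [-0.1 -0.5 -3.5] M [ 0.11 -0.27  0.  ]
turn(tool) -0.29 shift now-axes cm [-39.32   2.49   1.26] after turn [-39.36   2.14   0.28]
toolz [-0.1039 -0.0371 -0.9939] q [ 0.581  0.474  1.515  0.027  1.26  -1.052] toolx z -0.0316 tooly z -0.1057
```

arm_command:
  increments:
    - [[-2.5,0.2,0],0]
    - [[-4,0.2,0],0]
    - [[-4.2,0.2,0],0]
    - [[-4.2,0.2,0],0]
    - [[-4.2,0.2,0],0]
    - [[-4.2,0.2,0],0]
    - [[-4.2,0.2,0],0]

```text
t: 43.15
ee_pos: [543.6, 85.7, 231.4]
orientation: [-2.107, -2.242, 0.179]
ft_force: [0.4, -0.3, -3.3]
width: 19.8
```

```bash
python3 -c "
from h import *
plan([565,-26,235],93.4);tz()"
```

```text
t 43.15 pos [543.6  85.7 231.4] yaw 93.66 tilt 7.5 w 19.8 F [ 0.4 -0.3 -3.3] M [ 0.14 -0.38  0.06]
turn(tool) 0.26 shift now-axes cm [-11.29   1.42  -0.13] after turn [-11.28   1.48  -0.36]
toolz [-0.1229 -0.0438 -0.9914] q [ 0.149  0.365  1.704 -0.027  1.201 -1.472] toolx z -0.0361 tooly z -0.1254
```

arm_command:
  increments:
    - [[-4,0.5,0],0]
    - [[-4,0.5,0],0]
    - [[-2.5,0.4,0],0]
    - [[0,0,0],0]
    - [[0,0,0],0]
    - [[0,0,0],0]
    - [[0,0,0],0]

```text
t: 43.85
ee_pos: [558.5, -26.5, 223.2]
orientation: [-2.104, -2.226, 0.197]
ft_force: [-0.6, -0.0, -3.1]
width: 19.6
```

Run:
```python
from h import *
plan([565,-26,130],93.4);tz()
g=np.load("grasp.npz"); Rg=Ro.from_rotvec(g["r"]); Rf=Ro.from_rotvec(get_obs()["orientation"]); up=(Rf*Rg.inv()).apply([0,0,1]); print("monitor up",up.round(4))
s=get_image("scene")[:,:,::-1].copy(); cv2.imwrite("pics/s11r.png",s);cv2.imwrite("pics/s11.png",cv2.resize(s[130:330,240:440],None,fx=3,fy=3,interpolation=cv2.INTER_CUBIC))
```

```text
t 43.85 pos [558.5 -26.5 223.2] yaw 93.37 tilt 8.44 w 19.6 F [-0.6 -0.  -3.1] M [ 0.13 -0.31 -0.06]
turn(tool) -0.03 shift now-axes cm [0.34 1.97 9.12] after turn [0.01 0.65 9.32]
toolz [-0.1404 -0.0429 -0.9892] q [-0.042  0.393  1.684 -0.052  1.204 -1.647] toolx z -0.0349 tooly z -0.1426
monitor up [0.048  0.0151 0.9987]
```

View pics/s11.png

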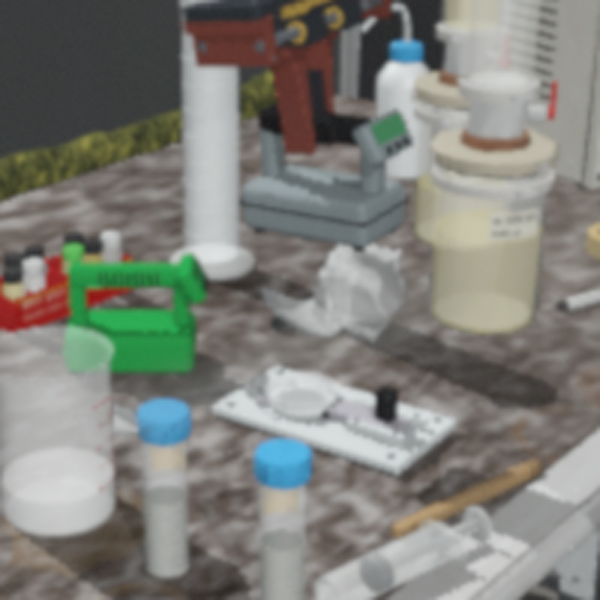

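```bash
python3 -c "
from h import *
plan([450,-150,130],93.4)"
```

```text
t 43.9 pos [558.5 -26.4 223.2] yaw 93.39 tilt 8.44 w 19.6 F [-0.5 -0.5 -3.9] M [ 0.11 -0.29 -0.04]
turn(tool) -0.01 shift now-axes cm [-11.37 -10.06  11.27] after turn [-11.7  -11.57   9.32]
```

arm_command:
  increments:
    - [[-2,-1.8,1],0]
    - [[-3,-2.6,2],0]
    - [[-3,-2.6,2.8],0]
    - [[-2.6,-2.3,2.8],0]
    - [[-1,-0.8,2],0]
    - [[0,0,0],0]
    - [[0,0,0],0]
    - [[0,0,0],0]

```text
t: 44.7
ee_pos: [452.6, -148.9, 136.5]
orientation: [-2.094, -2.244, 0.188]
ft_force: [0.6, -0.7, -3.4]
width: 19.9
```

```bash
python3 -c "
from h import *
plan([450,-150,64.5],93.4);tz()
g=np.load('grasp.npz'); Rg=Ro.from_rotvec(g['r']); Rf=Ro.from_rotvec(get_obs()['orientation']); print('monitor up',(Rf*Rg.inv()).apply([0,0,1]).round(4))"
```

```text
t 44.7 pos [ 452.6 -148.9  136.5] yaw 94.08 tilt 7.96 w 19.9 F [ 0.6 -0.7 -3.4] M [ 0.13 -0.34  0.01]
turn(tool) 0.68 shift now-axes cm [0.16 0.7  7.17] after turn [-0.09 -0.27  7.2 ]
toolz [-0.1314 -0.0438 -0.9904] q [-0.291  0.389  1.942 -0.1    0.927 -1.866] toolx z -0.0347 tooly z -0.1341
monitor up [0.0392 0.0148 0.9991]
```

arm_command:
  increments:
    - [[0.1,0.2,2.5],0.7]
    - [[0,0.2,2],0]
    - [[0,0.1,1],0]
    - [[0,0,0.4],0]
    - [[0,0,0],0]
    - [[0,0,0],0]

```text
t: 45.3
ee_pos: [459.2, -148.0, 81.2]
orientation: [-2.111, -2.248, 0.179]
ft_force: [0.2, 0.2, -3.2]
width: 20.0
```

```bash
python3 -c "
from h import *
plan([450,-150,64.5],93.4);tz()
g=np.load('grasp.npz'); Rg=Ro.from_rotvec(g['r']); Rf=Ro.from_rotvec(get_obs()['orientation']); print('monitor up',(Rf*Rg.inv()).apply([0,0,1]).round(4))"
```

```text
t 45.3 pos [ 459.2 -148.    81.2] yaw 93.73 tilt 7.3 w 20.0 F [ 0.2  0.2 -3.2] M [ 0.1  -0.24  0.01]
turn(tool) 0.33 shift now-axes cm [-0.07 -0.73  1.77] after turn [-0.14 -0.93  1.67]
toolz [-0.1176 -0.0482 -0.9919] q [-0.286  0.485  1.963 -0.111  0.797 -1.837] toolx z -0.0408 tooly z -0.1204
monitor up [0.0252 0.0198 0.9995]
```

arm_command:
  increments:
    - [[0,0,0.8],0]
    - [[0,0,0.4],0]
    - [[0,0,0],0]
    - [[0,0,0],0]

```text
t: 45.7
ee_pos: [458.9, -148.9, 69.9]
orientation: [-2.113, -2.25, 0.177]
ft_force: [-0.6, -0.2, -4.3]
width: 19.8
```

arm_command:
  increments:
    - [[0,0,0.25],0]
    - [[0,0,0],0]
    - [[0,0,0],0]

```text
t: 46.0
ee_pos: [458.6, -149.3, 67.3]
orientation: [-2.114, -2.249, 0.177]
ft_force: [0.7, 0.8, -3.5]
width: 19.6
```

arm_command:
  increments:
    - [[0,0,0.25],0]
    - [[0,0,0.1],0]
    - [[0,0,0],0]
    - [[0,0,0],0]

```text
t: 46.4
ee_pos: [458.5, -149.8, 65.2]
orientation: [-2.114, -2.25, 0.177]
ft_force: [0.6, 0.3, -2.5]
width: 19.9
```

arm_command:
  increments:
    - [[0,0,0.1],0]
    - [[0,0,0],0]
    - [[0,0,0],0]
    - [[0,0,0],0]
    - [[0,0,0],0]
  gripper: 0.35

```text
t: 46.9
ee_pos: [459.0, -150.2, 64.3]
orientation: [-2.115, -2.251, 0.177]
ft_force: [0.1, 0.5, 0.1]
width: 30.9
```

arm_command:
  increments:
    - [[0,0,0],0]
    - [[0,0,0],0]
    - [[0,0,0],0]
    - [[0,0,0],0]
    - [[0,0,0],0]
    - [[0,0,0],0]
  gripper: 0

```text
t: 47.5
ee_pos: [459.2, -150.2, 64.5]
orientation: [-2.115, -2.251, 0.177]
ft_force: [-0.4, 0.1, 1.1]
width: 19.7
```

Run:
```python
from h import *
plan([450,-150,64.5],93.4);tz()
o=get_obs(); np.savez("grasp.npz",p=o["ee_pos"],r=o["orientation"])
s=get_image("scene")[:,:,::-1].copy(); cv2.imwrite("pics/s12r.png",s); cv2.imwrite("pics/s12.png",cv2.resize(s[170:300,350:480],None,fx=4.5,fy=4.5,interpolation=cv2.INTER_CUBIC))
```

```text
t 47.5 pos [ 459.2 -150.2   64.5] yaw 93.72 tilt 7.09 w 19.7 F [-0.4  0.1  1.1] M [ 0.22 -0.2   0.02]
turn(tool) 0.32 shift now-axes cm [ 0.08 -0.91  0.1 ] after turn [ 0.07 -0.92 -0.  ]
toolz [-0.1127 -0.0504 -0.9924] q [-0.289  0.514  1.97  -0.118  0.756 -1.833] toolx z -0.0433 tooly z -0.1156
```

View pics/s12.png

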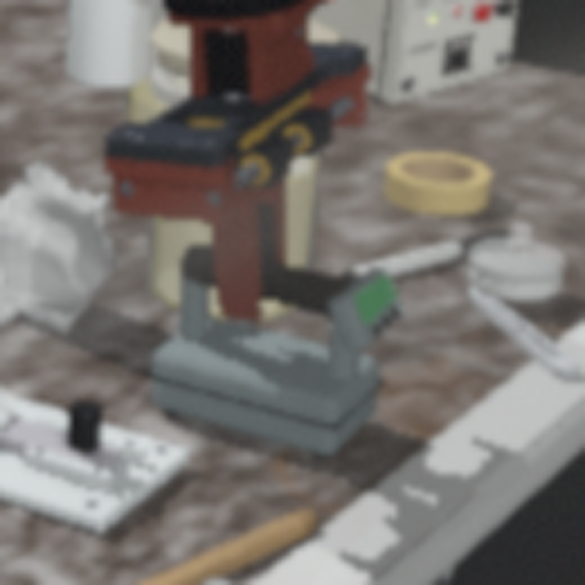

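Run:
```python
from h import *
I=cv2.imread("pics/s12r.png");u0,v0,f=350,170,4.5
B=cv2.resize(I[v0:300,u0:480],None,fx=f,fy=f,interpolation=cv2.INTER_CUBIC)
a=np.radians(3.7);X=np.array([np.cos(a),np.sin(a),0]);Y=np.array([-np.sin(a),np.cos(a),0])
g=np.load("grasp.npz");tz_=Ro.from_rotvec(g["r"]).apply([0,0,1]);gp=g["p"]-19*tz_;print("grasp point",gp.round(1))
o=np.array([gp[0],gp[1],0])
for zz,lx,ly,c in((2,55,32,(255,0,255)),(92,36,10,(0,255,255)),(39,55,32,(0,0,255))):
    p=proj("scene",[o+X*sx*lx+Y*sy*ly+[0,0,zz] for sx,sy in((1,1),(1,-1),(-1,-1),(-1,1))])
    cv2.polylines(B,[((p-[u0,v0])*f+f/2-.5).round().astype(np.int32)],True,c,1)
cv2.imwrite("pics/s12o.png",B)
```

```text
grasp point [ 461.4 -149.2   83.3]
```

View pics/s12o.png

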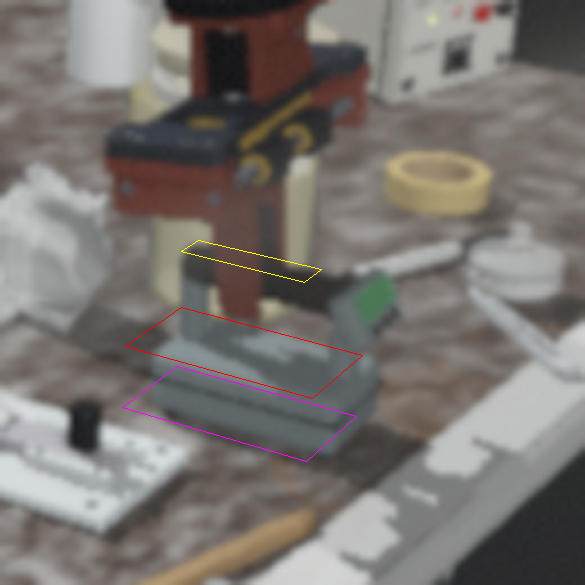

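Run:
```python
from h import *
I=cv2.imread("pics/s12r.png");u0,v0,f=378,222,10
c=cv2.convertScaleAbs(I[v0:v0+55,u0:u0+65],alpha=1.5)
B=cv2.resize(c,None,fx=f,fy=f,interpolation=cv2.INTER_CUBIC)
for k in range(0,65,10): cv2.putText(B,str(u0+k),(k*f,10),0,.35,(0,255,255),1); 
for k in range(0,55,10): cv2.putText(B,str(v0+k),(0,k*f+10),0,.35,(0,255,255),1); cv2.line(B,(0,k*f),(649,k*f),(0,255,255),1)
cv2.imwrite("pics/s12z.png",B)
for d in((0,0),):
  a=np.radians(3.7);X=np.array([np.cos(a),np.sin(a),0]);Y=np.array([-np.sin(a),np.cos(a),0]);o=np.array([461.4,-149.2,0])
  for zz in(2,14,39):print(zz,proj("scene",[o+X*sx*55+Y*sy*32+[0,0,zz] for sx,sy in((1,1),(1,-1),(-1,-1),(-1,1))]).round(1).tolist())
```

```text
2 [[376.7, 260.0], [388.9, 250.9], [428.7, 262.0], [417.5, 272.0]]
14 [[376.9, 255.7], [389.2, 246.7], [429.2, 257.7], [417.9, 267.5]]
39 [[377.4, 246.5], [389.8, 237.9], [430.1, 248.4], [418.8, 258.0]]
```

View pics/s12z.png

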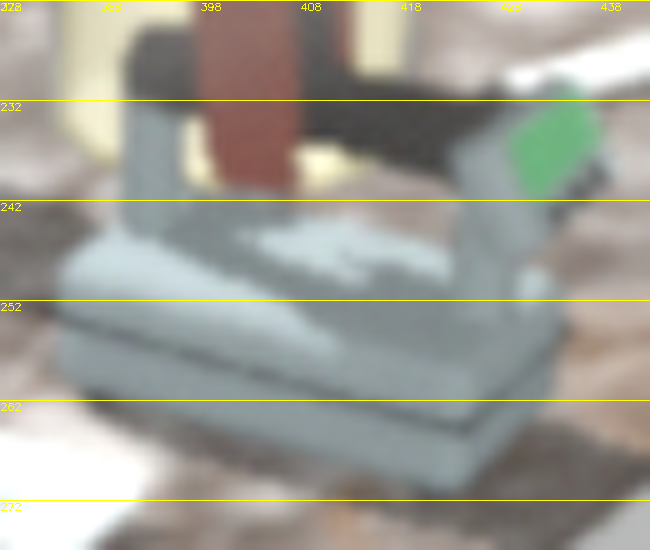

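Run:
```python
from h import *
g=np.load("grasp.npz");R=Ro.from_rotvec(g["r"]).as_matrix()
for dx in(10,23.5):
  for dy in(-10,10): print(dx,dy,proj("scene",[g["p"]+R@[dx,dy,0]]).round(1))
# dish/stage check in the same image: predicted tab top and stage corner
a=np.radians(3.4); f=lambda x,y,z:[564.5+x*np.cos(a)-y*np.sin(a),-28.4+x*np.sin(a)+y*np.cos(a),z]
print("stage corners",proj("scene",[f(-117,46,10),f(-117,-46,10),f(-78,0,44)]).round(1))
I=cv2.imread("pics/s12r.png");u0,v0,k=310,235,8
B=cv2.resize(I[v0:v0+60,u0:u0+90],None,fx=k,fy=k,interpolation=cv2.INTER_CUBIC);cv2.imwrite("pics/s12s.png",B)
```

```text
10 -10 [[407.3 240.1]]
10 10 [[399.7 239.1]]
23.5 -10 [[404.7 242.3]]
23.5 10 [[397.2 241.2]]
stage corners [[372.5 285. ]
 [392.2 269.4]
 [368.4 259.2]]
```

View pics/s12s.png

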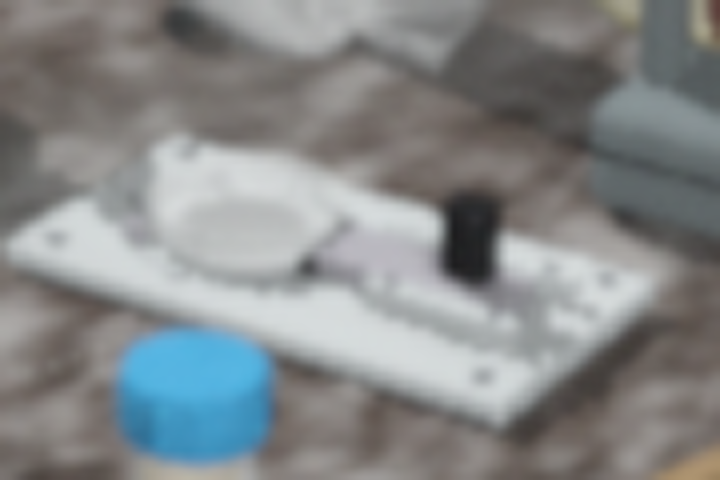

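Run:
```python
from h import *
a=np.radians(3.7);X=np.array([np.cos(a),np.sin(a),0]);Y=np.array([-np.sin(a),np.cos(a),0]);o=np.array([461.4,-149.2,0])
for zz in(60,72,92):
  for yy in(10,-10):print(zz,yy,proj("scene",[o+X*36+Y*yy+[0,0,zz],o-X*36+Y*yy+[0,0,zz]]).round(1).tolist())
I=cv2.imread("pics/s12r.png");hsv=cv2.cvtColor(I,cv2.COLOR_BGR2HSV);g=cv2.cvtColor(I,cv2.COLOR_BGR2GRAY)
# monitor grey mask : bluish grey
m=((hsv[...,0]>85)&(hsv[...,0]<120)&(hsv[...,1]>25)).astype(np.uint8);mm=np.zeros_like(m);mm[222:280,375:445]=m[222:280,375:445]
n,l,st,ce=cv2.connectedComponentsWithStats(mm);k=1+np.argmax(st[1:,4]);print(st[k])
L=(l==k)
for v in range(228,276,2):
    u=np.where(L[v])[0]; print(v,(u.min(),u.max()) if len(u) else None,end="; ")
print()
for v in(232,234,236,238,240): print(v,g[v,386:440].tolist())
```

```text
60 10 [[389.1, 237.5], [416.1, 244.6]]
60 -10 [[392.9, 234.9], [419.8, 241.8]]
72 10 [[389.4, 233.0], [416.6, 240.0]]
72 -10 [[393.2, 230.4], [420.2, 237.2]]
92 10 [[389.8, 225.5], [417.3, 232.2]]
92 -10 [[393.7, 222.9], [420.9, 229.5]]
[393 244   1   1   1]
228 None; 230 None; 232 None; 234 None; 236 None; 238 None; 240 None; 242 None; 244 (np.int64(393), np.int64(393)); 246 None; 248 None; 250 None; 252 None; 254 None; 256 None; 258 None; 260 None; 262 None; 264 None; 266 None; 268 None; 270 None; 272 None; 274 None; 
232 [156, 159, 159, 148, 115, 94, 85, 77, 67, 62, 60, 62, 67, 73, 74, 72, 71, 71, 71, 71, 69, 65, 56, 51, 50, 51, 52, 52, 50, 51, 50, 49, 49, 51, 49, 51, 52, 56, 57, 58, 57, 61, 73, 83, 92, 97, 99, 101, 103, 105, 108, 103, 94, 96]
234 [153, 159, 159, 149, 119, 105, 104, 104, 100, 96, 114, 130, 99, 73, 71, 70, 70, 70, 69, 69, 69, 64, 55, 49, 46, 48, 49, 48, 48, 48, 49, 49, 49, 48, 50, 49, 49, 51, 53, 58, 67, 81, 90, 98, 104, 105, 103, 104, 101, 104, 107, 110, 108, 114]
236 [131, 144, 152, 147, 117, 103, 103, 105, 103, 104, 128, 148, 114, 76, 69, 68, 68, 69, 69, 69, 70, 78, 96, 99, 96, 89, 62, 50, 49, 49, 48, 47, 49, 47, 49, 49, 56, 68, 81, 90, 98, 102, 104, 103, 102, 102, 103, 102, 102, 102, 106, 109, 119, 125]
238 [115, 112, 113, 114, 105, 102, 104, 104, 103, 102, 129, 157, 144, 98, 71, 68, 66, 68, 67, 67, 71, 97, 139, 165, 166, 155, 137, 118, 107, 97, 77, 65, 60, 55, 51, 50, 60, 79, 98, 103, 108, 109, 108, 103, 103, 102, 102, 102, 103, 100, 95, 90, 107, 127]
240 [106, 115, 125, 124, 108, 100, 102, 105, 103, 99, 105, 119, 120, 110, 90, 79, 76, 76, 73, 71, 73, 90, 119, 134, 133, 125, 116, 113, 109, 110, 111, 110, 108, 104, 101, 96, 87, 83, 94, 101, 105, 108, 110, 106, 103, 103, 102, 101, 93, 82, 79, 80, 90, 110]
```

Run:
```python
from h import *
P=np.array([[521,362,20],[526.3,366,20],[521.9,368.4,20],[517.6,370.9,20]]);p=proj("scene",P);print(p.round(2), (p-p[0]).round(2)); q=proj("top",P);print((q-q[0]).round(2))
# zoom initial views
I=cv2.imread("pics/scene0.png");u0,v0,f=198,300,9
B=cv2.resize(cv2.convertScaleAbs(I[v0:v0+75,u0:u0+60],alpha=1.4),None,fx=f,fy=f,interpolation=cv2.INTER_CUBIC)
for k in range(0,60,10): cv2.line(B,(k*f,0),(k*f,8),(0,255,255),1); cv2.putText(B,str(u0+k),(k*f,20),0,.4,(0,255,255),1)
for k in range(0,75,10): cv2.putText(B,str(v0+k),(0,k*f+5),0,.4,(0,255,255),1)
B=B[:600];cv2.imwrite("pics/z0.png",cv2.resize(B,None,fx=1,fy=1))
I=cv2.imread("pics/t7r.png");u0,v0,f=152,232,9
B=cv2.resize(cv2.convertScaleAbs(I[v0:v0+60,u0:u0+60],alpha=1.8),None,fx=f,fy=f,interpolation=cv2.INTER_CUBIC)
for k in range(0,60,10): cv2.line(B,(k*f,0),(k*f,8),(0,0,255),1); cv2.putText(B,str(u0+k),(k*f,20),0,.4,(0,0,255),1)
for k in range(0,60,10): cv2.line(B,(0,k*f),(8,k*f),(0,0,255),1);cv2.putText(B,str(v0+k),(0,k*f+5),0,.4,(0,0,255),1)
cv2.imwrite("pics/z1.png",B)
```

```text
[[228.67 342.03]
 [225.01 341.95]
 [225.61 343.5 ]
 [226.14 345.08]] [[ 0.    0.  ]
 [-3.66 -0.08]
 [-3.06  1.47]
 [-2.53  3.05]]
[[ 0.    0.  ]
 [-1.48 -2.05]
 [-2.49 -0.35]
 [-3.54  1.31]]
```

View pics/z0.png

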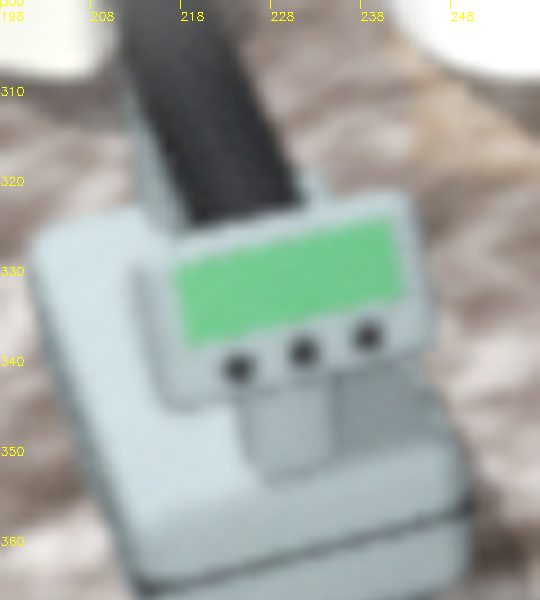

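View pics/z1.png

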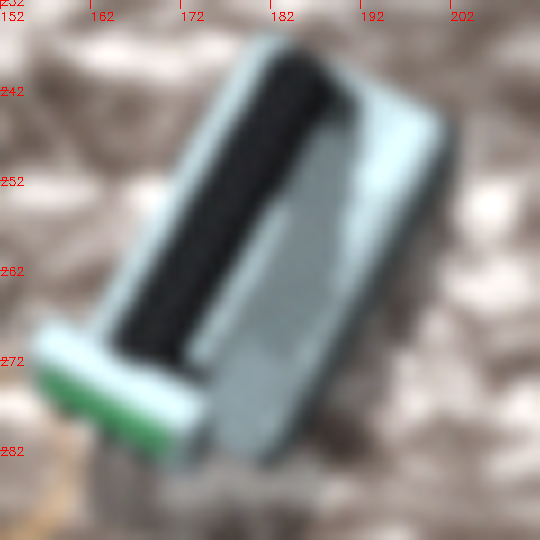

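arm_command:
  increments:
    - [[0,0,0],0]
    - [[0,0,0],0]
    - [[0,0,0],0]
    - [[0,0,0],0]
  gripper: 0.38

```text
t: 47.95
ee_pos: [459.1, -150.2, 64.3]
orientation: [-2.115, -2.251, 0.177]
ft_force: [-0.1, 1.0, 0.5]
width: 33.5
```

arm_command:
  increments:
    - [[0,-1,0.1],0]
    - [[0,0,0],0]
    - [[0,0,0],0]
    - [[0,0,0],0]
    - [[0,0,0],0]

```text
t: 48.45
ee_pos: [447.8, -150.9, 64.5]
orientation: [-2.115, -2.251, 0.177]
ft_force: [0.3, -0.2, -0.9]
width: 33.7
```

```bash
python3 -c "
from h import *
plan([449.2,-150.8,64],93.7);tz()"
```

```text
t 48.45 pos [ 447.8 -150.9   64.5] yaw 93.7 tilt 7.12 w 33.7 F [ 0.3 -0.2 -0.9] M [ 0.08 -0.16  0.01]
turn(tool) 0.0 shift now-axes cm [0.   0.15 0.04] after turn [0.   0.14 0.05]
toolz [-0.1132 -0.0504 -0.9923] q [-0.297  0.503  1.993 -0.12   0.743 -1.837] toolx z -0.0433 tooly z -0.1161
```

arm_command:
  increments:
    - [[0,0,0],0]
    - [[0,0,0],0]
    - [[0,0,0],0]
    - [[0,0,0],0]
    - [[0,0,0],0]
    - [[0,0,0],0]
  gripper: 0

```text
t: 49.05
ee_pos: [448.1, -150.8, 64.7]
orientation: [-2.115, -2.251, 0.177]
ft_force: [-1.0, 0.4, 1.0]
width: 19.9
```

```bash
cat >> h.py <<'E'
a34=np.radians(3.4); SX=np.array([np.cos(a34),np.sin(a34),0]); SY=np.array([-np.sin(a34),np.cos(a34),0]); SEAT=np.array([564.5,-28.4,0])
def mon():
    g=np.load("grasp.npz"); Rg=Ro.from_rotvec(g["r"]); o=get_obs(); Rf=Ro.from_rotvec(o["orientation"]); D=Rf*Rg.inv()
    w0=np.array([451.0,-150.0,2.0]); w=o["ee_pos"]+D.apply(w0-g["p"]); up=D.apply([0,0,1]); xx=D.apply([np.cos(YAW),np.sin(YAW),0])
    print("window",w.round(1),"up",up.round(4),"yaw",np.degrees(np.arctan2(xx[1],xx[0])).round(2),"rel seat stage xy",((w-SEAT)@SX).round(1),((w-SEAT)@SY).round(1)); return w
YAW=np.radians(3.7)
E
python3 - <<'E'
from h import *
o=get_obs(); np.savez("grasp.npz",p=o["ee_pos"],r=o["orientation"])
plan([447.8,-150.9,170],93.4);tz();mon()
E
```

```text
t 49.05 pos [ 448.1 -150.8   64.7] yaw 93.72 tilt 7.11 w 19.9 F [-1.   0.4  1. ] M [ 0.15 -0.12  0.02]
turn(tool) 0.32 shift now-axes cm [ -0.46  -1.25 -10.45] after turn [-1.000e-02 -3.000e-02 -1.053e+01]
toolz [-0.1131 -0.0503 -0.9923] q [-0.297  0.503  1.992 -0.12   0.744 -1.837] toolx z -0.0432 tooly z -0.116
window [ 451. -150.    2.] up [0. 0. 1.] yaw 3.7 rel seat stage xy -120.5 -114.7
```

arm_command:
  increments:
    - [[0,-0.3,-2.5],0]
    - [[-0.1,-0.4,-3],0]
    - [[-0.1,-0.3,-2.7],0]
    - [[0,0,0],0]
    - [[0,0,0],0]
    - [[0,0,0],0]

```text
t: 49.65
ee_pos: [444.8, -148.4, 145.8]
orientation: [-2.11, -2.247, 0.181]
ft_force: [0.1, -0.9, -3.6]
width: 19.5
```

Run:
```python
from h import *
w=mon();tz()
o=get_obs();tgt=o["ee_pos"]+(SEAT-w)*[1,1,0];tgt[2]+=85-w[2];plan(tgt,93.4)
```

```text
window [ 447.4 -147.5   83.1] up [ 0.0062 -0.0021  1.    ] yaw 3.7 rel seat stage xy -124.0 -111.9
toolz [-0.1192 -0.0483 -0.9917] q [-0.294  0.358  1.962 -0.101  0.925 -1.862] toolx z -0.0407 tooly z -0.122
t 49.65 pos [ 444.8 -148.4  145.8] yaw 93.73 tilt 7.39 w 19.5 F [ 0.1 -0.9 -3.6] M [ 0.11 -0.22  0.02]
turn(tool) 0.33 shift now-axes cm [11.1  12.29 -2.16] after turn [11.19 12.4  -0.19]
```

arm_command:
  increments:
    - [[2.7,3,-0.6],0.3]
    - [[0,0,0],0]
    - [[0,0,0],0]
    - [[2.7,3,-0.6],0]
    - [[0,0,0],0]
    - [[0,0,0],0]
    - [[2.7,3,-0.6],0]
    - [[0,0,0],0]
    - [[0,0,0],0]
    - [[2.4,2.7,-0.5],0]
    - [[0,0,0],0]
    - [[0,0,0],0]
    - [[0,0,0],0]
    - [[0,0,0],0]

```text
t: 51.05
ee_pos: [547.1, -39.3, 137.8]
orientation: [-2.11, -2.22, 0.202]
ft_force: [0.1, 0.2, -3.4]
width: 19.7
```

Run:
```python
from h import *
w=mon();tz()
o=get_obs();tgt=o["ee_pos"]+(SEAT-w)*[1,1,0];tgt[2]+=50-w[2];plan(tgt,93.1)
```

```text
window [548.2 -38.3  75.1] up [ 0.029  -0.0035  0.9996] yaw 2.97 rel seat stage xy -16.8 -8.9
toolz [-0.1424 -0.0454 -0.9888] q [-0.063  0.488  1.765 -0.063  1.03  -1.648] toolx z -0.0382 tooly z -0.1446
t 51.05 pos [547.1 -39.3 137.8] yaw 93.05 tilt 8.6 w 19.7 F [ 0.1  0.2 -3.4] M [ 0.1  -0.34  0.06]
turn(tool) -0.05 shift now-axes cm [0.99 2.02 2.2 ] after turn [0.9  1.68 2.51]
```

arm_command:
  increments:
    - [[1,2,0.3],-0.4]
    - [[0,0,0],0]
    - [[0,0,0],0]
    - [[0,0,0],0]
    - [[0,0.1,0.9],0]
    - [[0,0,0],0]
    - [[0,0,0],0]
    - [[0,0,0],0]
    - [[0,0,0],0]

```text
t: 51.95
ee_pos: [561.9, -31.7, 121.7]
orientation: [-2.104, -2.221, 0.205]
ft_force: [-0.4, 0.2, -3.3]
width: 20.0
```

Run:
```python
from h import *
w=mon();tz()
o=get_obs();tgt=o["ee_pos"]+(SEAT-w)*[1,1,0];tgt[2]+=34-w[2];plan(tgt,93.4)
s=get_image("scene")[:,:,::-1].copy(); cv2.imwrite("pics/s13r.png",s); cv2.imwrite("pics/s13.png",cv2.resize(s[190:310,290:410],None,fx=5,fy=5,interpolation=cv2.INTER_CUBIC))
```

```text
window [562.8 -30.7  59. ] up [ 0.0327 -0.0039  0.9995] yaw 3.18 rel seat stage xy -1.8 -2.2
toolz [-0.1459 -0.0454 -0.9883] q [-0.049  0.53   1.737 -0.062  1.02  -1.638] toolx z -0.0374 tooly z -0.1481
t 51.95 pos [561.9 -31.7 121.7] yaw 93.26 tilt 8.79 w 20.0 F [-0.4  0.2 -3.3] M [ 0.12 -0.28  0.05]
turn(tool) -0.14 shift now-axes cm [0.31 0.55 2.43] after turn [0.22 0.18 2.5 ]
```

View pics/s13.png

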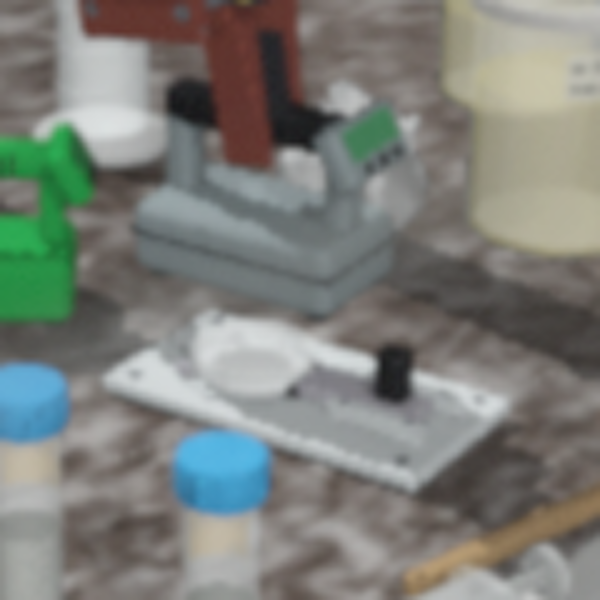

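Run:
```python
from h import *
I=cv2.imread("pics/s13r.png");u0,v0,f=290,190,5
B=cv2.resize(I[v0:310,u0:410],None,fx=f,fy=f,interpolation=cv2.INTER_CUBIC)
g=np.load("grasp.npz");o=get_obs();D=Ro.from_rotvec(o["orientation"])*Ro.from_rotvec(g["r"]).inv()
X=D.apply([np.cos(YAW),np.sin(YAW),0]);Y=D.apply([-np.sin(YAW),np.cos(YAW),0]);Z=D.apply([0,0,1]);w=mon()
for zz,lx,ly,c in((0,55,32,(255,0,255)),(37,55,32,(0,0,255)),(70,36,10,(0,255,255)),(0,26,26,(0,255,0))):
    p=proj("scene",[w+X*sx*lx+Y*sy*ly+Z*zz for sx,sy in((1,1),(1,-1),(-1,-1),(-1,1))])
    cv2.polylines(B,[((p-[u0,v0])*f+f/2-.5).round().astype(np.int32)],True,c,1)
t=np.linspace(0,6.28,60)
for r,z in((28,10),(30.5,22)):
    p=proj("scene",[SEAT+[r*np.cos(q),r*np.sin(q),z] for q in t]);cv2.polylines(B,[((p-[u0,v0])*f+f/2-.5).round().astype(np.int32)],True,(0,255,0),1)
cv2.imwrite("pics/s13o.png",B)
```

```text
window [562.8 -30.7  59. ] up [ 0.0326 -0.004   0.9995] yaw 3.17 rel seat stage xy -1.8 -2.2
```

View pics/s13o.png

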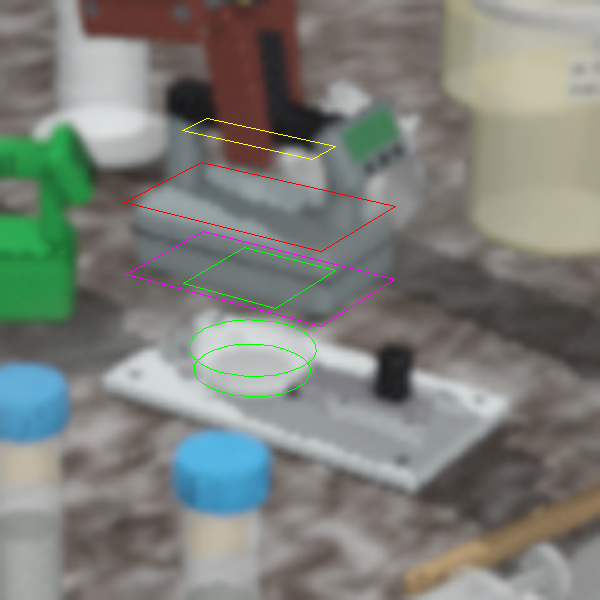

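arm_command:
  increments:
    - [[0.3,0.5,1.3],-0.2]
    - [[0,0,0],0]
    - [[0,0,0],0]
    - [[0,0,0],0]
    - [[0,0,0],0]

```text
t: 52.5
ee_pos: [565.2, -28.6, 106.6]
orientation: [-2.099, -2.226, 0.205]
ft_force: [0.0, 0.4, -3.2]
width: 19.8
```

Run:
```python
from h import *
w=mon()
o=get_obs();tgt=o["ee_pos"]+(SEAT+SX-w)*[1,1,0];tgt[2]+=34-w[2];plan(tgt,93.4)
```

```text
window [566.  -27.5  43.8] up [ 0.033  -0.0044  0.9994] yaw 3.41 rel seat stage xy 1.6 0.8
t 52.5 pos [565.2 -28.6 106.6] yaw 93.5 tilt 8.79 w 19.8 F [ 0.   0.4 -3.2] M [ 0.12 -0.33  0.  ]
turn(tool) 0.1 shift now-axes cm [-0.04  0.09  0.98] after turn [-0.08 -0.06  0.98]
```

arm_command:
  increments:
    - [[-0.05,0.05,0.8],0]
    - [[0,0,0],0]
    - [[0,0,0],0]
    - [[0,0,0],0]
    - [[0,0,0],0]

```text
t: 53.0
ee_pos: [564.5, -29.6, 98.1]
orientation: [-2.1, -2.226, 0.205]
ft_force: [0.1, -0.9, -3.9]
width: 20.0
```

Run:
```python
from h import *
w=mon()
o=get_obs();tgt=o["ee_pos"]+(SEAT+SX-w)*[1,1,0];tgt[2]+=33.5-w[2];plan(tgt,93.4)
s=get_image("scene")[:,:,::-1].copy(); cv2.imwrite("pics/s14r.png",s); cv2.imwrite("pics/s14.png",cv2.resize(s[215:305,300:410],None,fx=7,fy=6.5,interpolation=cv2.INTER_CUBIC))
```

```text
window [565.4 -28.5  35.4] up [ 0.0326 -0.0044  0.9995] yaw 3.4 rel seat stage xy 0.9 -0.2
t 53.0 pos [564.5 -29.6  98.1] yaw 93.49 tilt 8.78 w 20.0 F [ 0.1 -0.9 -3.9] M [ 0.14 -0.35  0.02]
turn(tool) 0.09 shift now-axes cm [0.03 0.04 0.18] after turn [0.02 0.01 0.19]
```

View pics/s14.png

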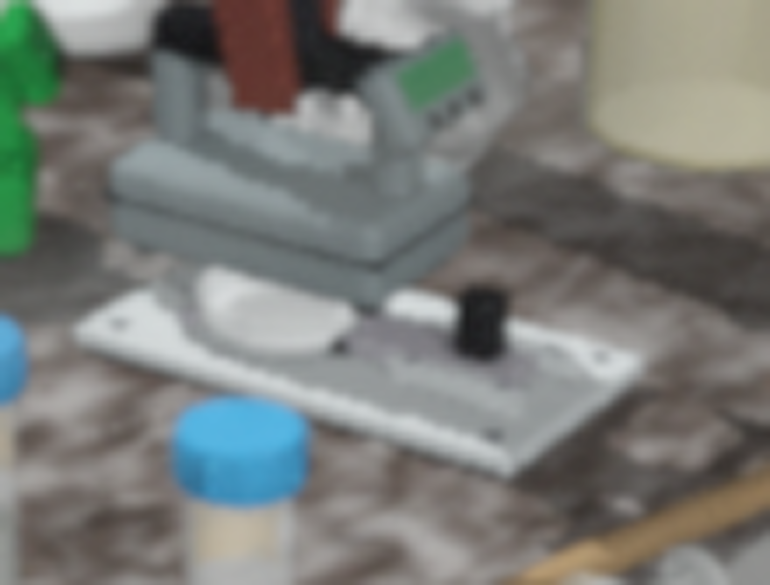

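Run:
```python
from h import *
w=mon();g=np.load("grasp.npz");D=Ro.from_rotvec(get_obs()["orientation"])*Ro.from_rotvec(g["r"]).inv()
X=D.apply([np.cos(YAW),np.sin(YAW),0]);Y=D.apply([-np.sin(YAW),np.cos(YAW),0])
for dz in(0,5,10):print(dz,proj("scene",[w+X*s*55+Y*q*32+[0,0,dz] for s,q in((1,1),(-1,1),(-1,-1))]).round(1).tolist())
print("table ref",proj("scene",[np.array([451.0,-150,2])+SX*-55+SY*32]).round(1),"actual then (424,271)")
I=cv2.imread("pics/s14r.png");u0,v0,f=310,230,10
B=cv2.resize(cv2.convertScaleAbs(I[v0:v0+48,u0:u0+65],alpha=1.4),None,fx=f,fy=f,interpolation=cv2.INTER_CUBIC)
for k in range(0,65,10): cv2.putText(B,str(u0+k),(k*f,10),0,.35,(0,0,255),1)
for k in range(0,48,10): cv2.line(B,(0,k*f),(649,k*f),(0,255,255),1); cv2.putText(B,str(v0+k),(0,k*f+10),0,.35,(0,0,255),1)
cv2.imwrite("pics/s14z.png",B)
```

```text
window [565.4 -28.6  35.4] up [ 0.0327 -0.0044  0.9995] yaw 3.4 rel seat stage xy 0.9 -0.2
0 [[313.5, 253.4], [352.2, 264.2], [366.5, 254.4]]
5 [[313.5, 251.5], [352.2, 262.2], [366.6, 252.5]]
10 [[313.5, 249.7], [352.3, 260.3], [366.7, 250.6]]
table ref [[421.5 273.2]] actual then (424,271)
```

View pics/s14z.png

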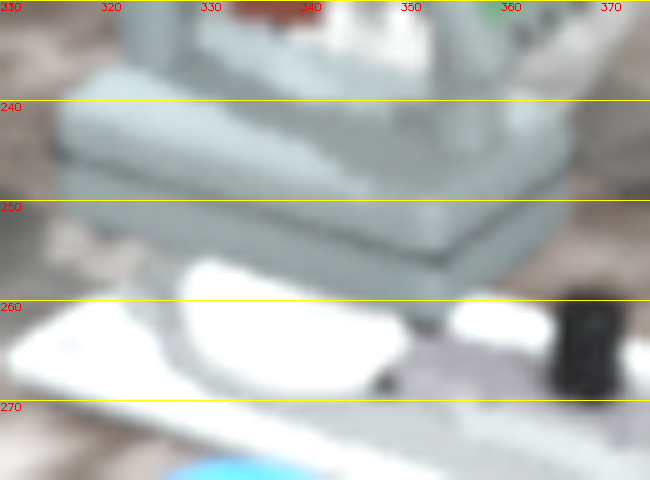

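arm_command:
  increments:
    - [[0,0.1,0.25],0]
    - [[0,0,0],0]
    - [[0,0,0],0]
    - [[0,0,0],0]
    - [[0,0,0],0]

```text
t: 53.55
ee_pos: [565.4, -29.7, 95.5]
orientation: [-2.1, -2.226, 0.204]
ft_force: [0.1, 1.0, -3.4]
width: 19.8
```

Run:
```python
from h import *
w=mon();plan(get_obs()["ee_pos"])
```

```text
window [566.3 -28.6  32.7] up [ 0.0322 -0.0044  0.9995] yaw 3.4 rel seat stage xy 1.8 -0.3
t 53.55 pos [565.4 -29.7  95.5] yaw 93.49 tilt 8.75 w 19.8 F [ 0.1  1.  -3.4] M [ 0.1  -0.3   0.02]
turn(tool) -0.0 shift now-axes cm [0. 0. 0.] after turn [0. 0. 0.]
```

Run:
```python
from h import *
s=get_image("scene")[:,:,::-1].copy(); cv2.imwrite("pics/s15.png",s)
mon(); print(close_job())
```

```text
window [566.3 -28.6  32.8] up [ 0.0321 -0.0044  0.9995] yaw 3.4 rel seat stage xy 1.8 -0.3
the job is handed in; nothing more can be done
None
```

View pics/s15.png

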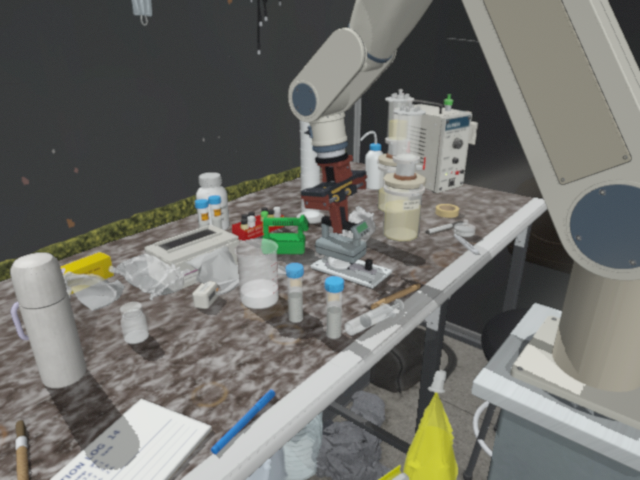

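The job was handed in at about 53.6 s with the monitor still held over the dish. It is about 1.8° out of level.

**What I did**
- **Dish:** I set the dish on the stage and pushed the sliding stop until it stalled, at about 6 N and then about 10 N.
- **Carrying the monitor:** I gripped it by the handle, turned it in line with the stage and carried it over the glassware. I also set it down on bare table to re-grip it level and in the middle of its handle.

**Last checks**

| Check | Result |
|---|---|
| Window centre relative to seat (stage axes) | x +1.8, y −0.3 mm by the arm; the camera puts it about 2 mm closer to the robot, so about 0 |
| Window height above the dish's rim | about 10.7 mm by the arm; the camera suggested up to 1 mm more |
| Long side against the plate's long side | in line within about 0.1° |
| Force | only the monitor's weight (about 3.4 N), so no contact |
| Glassware and green look-alike | not touched, still standing in the last picture |

**What did not go well**
- **Tilt:** the tool's tilt crept up during moves and I could not remove it, so the monitor's far end hangs slightly low (pitch about 1.8°).
- **Hard press:** while trying to level the tool I pressed the closed fingertips on bare table. The wrist force read about 80 N, under the 120 N limit. That is above the 40 N limit for the arm and gripper body, although only the fingertips were touching.
- **Joint near its limit:** one joint came close to its lower limit while I was trying to correct the tilt (0.099 against 0.09 rad).
- **First grip:** it was about 10 mm off the middle of the handle, which the re-grip corrected.

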